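Pack the test cell with spacers and hold the plunger down

TASK

Pack the test cell: drop the steel spacer discs flat, one at a time, between its four pillars until the plunger, set nose down on the stack, bears on the spacers with its collar clear of the pillar tops, by no more than about one spacer's thickness, instead of coming down on them; it takes two or three. Press the plunger down upright and firmly (about 10 N) on the stack, and finish while still gripping it and pressing: do not let go. Leave the tape roll, the timer and the vial where they are.

Things in the scene. Friction and masses are not known exactly. Their poses are not given: they have to be found in the camera images.
- cell: test cell, fixed: square aluminium base 110x110 mm, 14 mm thick, with four upright round-topped steel pillars, 10 mm diameter, tops 78 mm above the worktop, on a 28.5 mm radius at 45, 135, 225, 315 degrees in its own x-y axes. They leave a free circle 47 mm across inside and 30 mm wide openings facing its x and y axes, where fingers can reach in. Origin: centre of the underside, on the worktop, z up
- pillar_tops (a point): point on the cell's axis level with the pillar tops, 78 mm above the worktop; axes as the cell's
- seat (a joint): height setting of the round seat (40 mm diameter) in the middle of the cell, on which the spacers lie; stiff, it stays where it is set and the robot does not move it. The seat's top is 19 mm plus this value above the worktop; values 0 to 0.019 m
- spacer_1: loose flat steel spacer disc, 44 mm diameter, 12 mm thick, 60 g, lying flat on the worktop at the start; all four are alike. Origin: centre of the underside, z up through the disc
- spacer_2: loose flat steel spacer disc, 44 mm diameter, 12 mm thick, 60 g, lying flat on the worktop at the start; all four are alike. Origin: centre of the underside, z up through the disc
- spacer_3: loose flat steel spacer disc, 44 mm diameter, 12 mm thick, 60 g, lying flat on the worktop at the start; all four are alike. Origin: centre of the underside, z up through the disc
- spacer_4: loose flat steel spacer disc, 44 mm diameter, 12 mm thick, 60 g, lying flat on the worktop at the start; all four are alike. Origin: centre of the underside, z up through the disc
- plunger: loose plunger, about 0.2 kg, stands upright nose down. From the bottom: steel nose 42 mm diameter, 25 mm long; aluminium collar 72 mm diameter, 8 mm thick (25 to 33 mm up); black round grip 26 mm diameter (33 to 80 mm up). Only the nose fits between the pillars; the collar would land on their tops. Origin: centre of the nose's lower face, z up along the plunger
- collar_underside (a point): centre of the underside of the plunger's collar, 25 mm above its lower face
- tape_roll: bystander: roll of tape lying flat, 68 mm diameter, 19 mm high; origin at its underside
- timer: bystander: bench timer, 60x68x18 mm; origin at its underside
- vial: bystander: capped glass vial standing upright, 30 mm diameter, 56 mm high; origin at its underside

How it is judged:
By the outcome, as a careful person would: the job done as asked, in the order asked, and still so for the second after the job is handed in, while the arm keeps its last pose, push and grip.
It also fails if it takes over 72 s, if anything falls off the work surface, if the arm or the gripper's body presses on something with over 40 N, if the wrist force passes 120 N, or if a joint passes its speed limit or range.

ROBOT

A 7-joint arm with a two-finger parallel gripper is mounted at the origin on a cart in front of the work surface, level with it; the furniture and walls round the work are solid. World frame = base frame: x ahead of the robot, y to its left, z up, the work surface at z = 0. Lengths are in m, angles in rad, forces in N, time in s.
With the tool pointing down it reaches from about 0.425 to 0.925 m from the base axis. Payload 6.8 kg.
Tool frame: the origin (TCP) lies midway between the tips of the shut fingers; the grasp point (between the pads) lies 19 mm behind it; z points along the fingers, y is the direction in which the jaws open and shut (so a half turn about z gives the same grasp; the last joint's range is limited). The gripper opens to 85 mm and grips with 20 to 120 N. Pads are 22 mm wide; open, the fingers measure 114 mm over their backs; the gripper's body (76 mm by 85 mm) begins 54 mm behind the grasp point. The pads swing forward as they close: fully open they stand 13 mm farther back than shut.
Start: joints at [1.096, 0.477, 0.022, 1.555, -0.011, 1.109, -0.083], TCP at [0.242, -0.63, 0.231] pointing down, gripper open.
Joint ranges: [-2.96, 2.96], [-0.34, 2.1], [-1.41, 1.46], [0.24, 2.44], [-1.37, 4.51], [0.17, 1.92], [-2.96, 2.96]. Speed limits (rad/s): [2.39, 2.39, 3.14, 3.14, 3.14, 3.14, 3.14].

INTERFACE

Orientations are given as a unit quaternion [w, x, y, z].
In Python, from station import * gives the robot as it stands. The module is installed in compiled form; this text tells all that it offers.
- The arm moves only by the tool jog_arm, never from a script. Its arguments are lists of equal length, an entry for each row: "dp": the shift along the tool's x, y, z in units of 25 mm (1.0 is 25 mm), a list of three; "angular": the turn, a rotation vector about the tool's x, y, z in units of 5 degrees (1.0 is 5 degrees), a list of three; "claw": the finger opening in mm, from 0 to 85.4. A call has exactly 5 rows; each row is the pose to reach, as a shift and turn from the pose commanded when the call began, along the tool's axes at that moment; what a row does not reach only later rows make up. A row lasts 1/10 s, in which the tool goes at most 50 mm and 8.59 degrees, less where a joint would pass 70% of its speed; a pose out of reach is approached as far as the arm can. A call with a gripper value outside its range is refused whole. The fingers move at their own pace and stop on an object; "grip_force" is the grip in N (left out, the last holds). Time passes only in rows, so rows that repeat a pose let the fingers close, or fill a call up. It gives the time, the measured TCP pose, the force and the opening at its end, in the units of the state.
- get_obs(): the state, without advancing time (a new reading comes with each control period).
- read_camera(name): name is "scene" or "top" or "wrist"; returns a dict with "pixels" (384x512x3 uint8, blue, green, red), "camera_matrix" (3x3 intrinsics, pixels), "rvec" (rotation vector, rad) and "tvec" (3), from world to camera coordinates, as OpenCV has them. Camera axes: x right, y down, z forward; pixel columns grow to the right and rows downward; lengths in m; the calibration is good to about 2 mm. The wrist camera is an equidistant fisheye: a pixel r from the principal point sees the ray r / f radians off the axis. A picture is of the moment at which its call begins. There is no depth.
- hand_in(): hands the job in, once; it reports no verdict.
The state is a dict: "t": time; "q": joint angles; "joint_vel": joint speeds; "joint_torque": joint torques, N m; "eef_pos": TCP position; "tool_rot": TCP orientation; "contact_force": force on the tool from outside, world axes, zero at the start; "torque": the same for the moment, N m; "gripper_width": opening from 0.0 (shut) to 1.0 (fully open).
Only numpy, scipy, OpenCV 4.12 (cv2) and the standard library are available. Lean on these libraries where they do the work, as an engineer would, in place of code of your own. Each camera call takes 0.05 s, during which the arm holds its last target.

## Working session

There is one attempt and no reset: what is moved stays moved. The work goes in short steps, Python scripts to look and compute and a tool call to move; the robot and the scene stay as the last step left them, time stands still between calls to the robot, and variables do not carry over. Pictures are saved under pics/ and viewed, and the job is handed in when it is done.

Besides the shell and the picture viewer there is one more tool, called after "Call:" by a JSON object that holds its "fn" and its "kwargs". jog_arm: Moves the arm, as the interface text tells. Its arguments: {"type":"object","properties":{"dp":{"type":"array","items":{"type":"array","items":{"type":"number"}}},"angular":{"type":"array","items":{"type":"array","items":{"type":"number"}}},"claw":{"type":"array","items":{"type":"number"}},"grip_force":{"type":"number"}},"required":["dp","angular","claw"]}

```bash
mkdir -p pics; python3 - <<'E'
from station import *
import cv2
o=get_obs(); print({k:(v if not hasattr(v,'round') else v) for k,v in o.items()})
for n in ["scene","top","wrist"]:
    r=read_camera(n); cv2.imwrite(f"pics/{n}0.png",r["pixels"]); print(n,r["camera_matrix"],r["rvec"],r["tvec"])
E
```

```text
{'t': 0.0, 'q': array([ 1.09589353,  0.47779312,  0.02231749,  1.55646334, -0.01151647,
        1.1093008 , -0.08312417]), 'joint_vel': array([ 0.0001623 ,  0.00076465, -0.00113967,  0.00034501, -0.00068453,
       -0.002282  ,  0.00082391]), 'joint_torque': array([-1.05639996e-03, -5.96449506e+01,  1.60720691e+00, -2.81198376e+01,
        1.23536252e-02,  9.36062570e-03,  2.28302275e-05]), 'eef_pos': array([ 0.24186466, -0.62953674,  0.23032494]), 'tool_rot': array([-8.91265985e-04,  9.83227750e-01,  1.82379679e-01, -2.22163815e-04]), 'contact_force': array([-0.89091068,  1.10409516,  0.09104224]), 'torque': array([ 0.00713938,  0.04922055, -0.0499746 ]), 'gripper_width': 1.0001616907958806}
scene [[428.82724837   0.         260.72275403]
 [  0.         428.82724837 193.29933534]
 [  0.           0.           1.        ]] [ 1.29890348 -2.32323762  0.89949693] [0.43645864 0.39094616 0.72193429]
top [[423.94013861   0.         258.58695177]
 [  0.         423.94013861 192.16380587]
 [  0.           0.           1.        ]] [ 2.18998278 -2.19183609  0.10040015] [0.15853256 0.63673438 0.96796089]
wrist [[297.31863964   0.         251.37988732]
 [  0.         297.31863964 192.88446869]
 [  0.           0.           1.        ]] [-2.39115968  1.64399028  0.23492542] [-0.6733192  -0.03500281  0.37989479]
```

View pics/scene0.png

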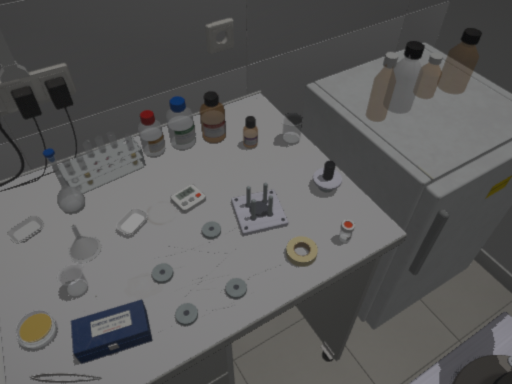

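View pics/top0.png

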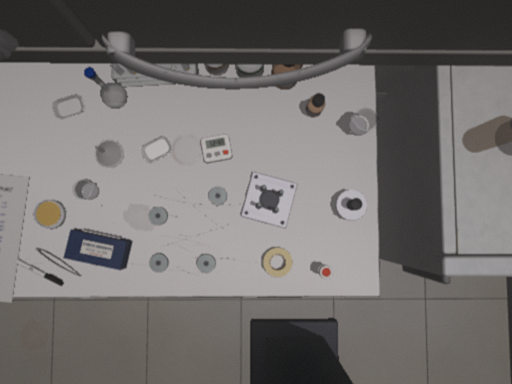

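View pics/wrist0.png

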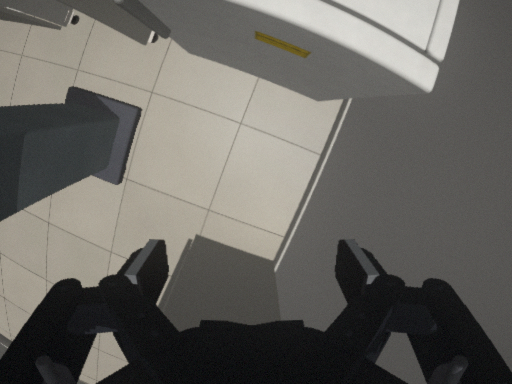

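The scene and top views show the cell at (269,200) in the top view and the spacers at (218,196), (158,216), (159,263) and (206,263). The plunger is at (351,205), the tape at (277,262), the vial at (325,271) and the timer at (216,149). Next I measure them.

```bash
cat > h.py <<'E'
from station import *
import numpy as np, cv2
from scipy.spatial.transform import Rotation as R
def cam(n,save=None):
    r=read_camera(n)
    if save: cv2.imwrite(f"pics/{save}.png",r["pixels"])
    return r
def ray(r,uv,name):
    K=np.array(r["camera_matrix"]); Rm=cv2.Rodrigues(np.array(r["rvec"]))[0]; t=np.array(r["tvec"]).ravel()
    x=(uv[0]-K[0,2])/K[0,0]; y=(uv[1]-K[1,2])/K[1,1]
    if name=="wrist":
        th=np.hypot(x,y); s=np.sin(th)/th if th>1e-9 else 1; d=np.array([x*s,y*s,np.cos(th)])
    else: d=np.array([x,y,1.0])
    return -Rm.T@t, Rm.T@d
def plane(r,uv,name,z):
    c,d=ray(r,uv,name); return c+d*(z-c[2])/d[2]
def proj(r,p,name):
    K=np.array(r["camera_matrix"]); Rm=cv2.Rodrigues(np.array(r["rvec"]))[0]; t=np.array(r["tvec"]).ravel()
    q=Rm@np.array(p)+t
    if name=="wrist":
        a=np.hypot(q[0],q[1]); th=np.arctan2(a,q[2]); return K[0,2]+K[0,0]*th*q[0]/a, K[1,2]+K[1,1]*th*q[1]/a
    return K[0,0]*q[0]/q[2]+K[0,2],K[1,1]*q[1]/q[2]+K[1,2]
def tri(r1,uv1,n1,r2,uv2,n2):
    c1,d1=ray(r1,uv1,n1); c2,d2=ray(r2,uv2,n2)
    A=np.stack([d1,-d2],1); s=np.linalg.lstsq(A,c2-c1,rcond=None)[0]
    a=c1+s[0]*d1;b=c2+s[1]*d2; return (a+b)/2,np.linalg.norm(a-b)
def togo(target,yaw=None):
    """target TCP world -> dp units from current measured pose"""
    o=get_obs(); Rt=R.from_quat(np.roll(o["tool_rot"],-1))
    return Rt.inv().apply(np.array(target)-o["eef_pos"])/0.025
def state():
    o=get_obs(); Rm=R.from_quat(np.roll(o["tool_rot"],-1)).as_matrix()
    print("t",round(o["t"],2),"tcp",np.round(o["eef_pos"],4),"x",np.round(Rm[:,0],3),"y",np.round(Rm[:,1],3),"z",np.round(Rm[:,2],3),"F",np.round(o["contact_force"],1),"w",round(o["gripper_width"]*85.4,1),"q",np.round(o["q"],2))
E
python3 - <<'E'
from h import *
r=cam("top"); s=cam("scene")
img=r["pixels"]
for n,uv,z in [("cell",(269,200),0.014),("s1",(218,196),.012),("s2",(158,216),.012),("s3",(159,263),.012),("s4",(206,263),.012),("plcollar",(351,205),.033),("plgrip",(355,204),.08),("tape",(277,262),.019),("vial",(325,271),.056),("timer",(216,149),.018)]:
    print(n,plane(r,uv,"top",z).round(4))
for n,uv,z in [("s1",(211,230),.012),("s2",(163,273),.012),("s3",(187,314),.012),("s4",(236,288),.012)]:
    print(n,plane(s,uv,"scene",z).round(4))
c=cv2.resize(img[170:280,130:380],None,fx=3.2,fy=3.2,interpolation=cv2.INTER_CUBIC); cv2.imwrite("pics/topcrop.png",c)
im=s["pixels"]; c=cv2.resize(im[150:330,140:370],None,fx=3.2,fy=3.2,interpolation=cv2.INTER_CUBIC); cv2.imwrite("pics/scenecrop.png",c)
print("cam",ray(r,(0,0),"top")[0],ray(s,(0,0),"scene")[0])
E
```

```text
cell [0.619  0.1334 0.014 ]
s1 [0.6286 0.2535 0.012 ]
s2 [0.5817 0.3936 0.012 ]
s3 [0.4727 0.3895 0.012 ]
s4 [0.4723 0.2805 0.012 ]
plcollar [ 0.6062 -0.0558  0.033 ]
plgrip [ 0.6063 -0.0536  0.08  ]
tape [0.4748 0.1155 0.019 ]
vial [0.4578 0.0105 0.056 ]
timer [0.7395 0.2584 0.018 ]
s1 [0.6244 0.2573 0.012 ]
s2 [0.5771 0.394  0.012 ]
s3 [0.4683 0.3911 0.012 ]
s4 [0.4678 0.282  0.012 ]
cam [0.5624642  0.17427133 1.01033413] [0.07863168 0.48271808 0.79077461]
```

View pics/topcrop.png

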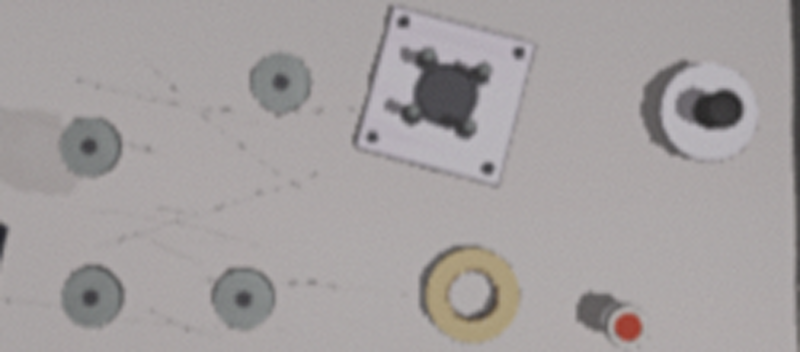

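View pics/scenecrop.png

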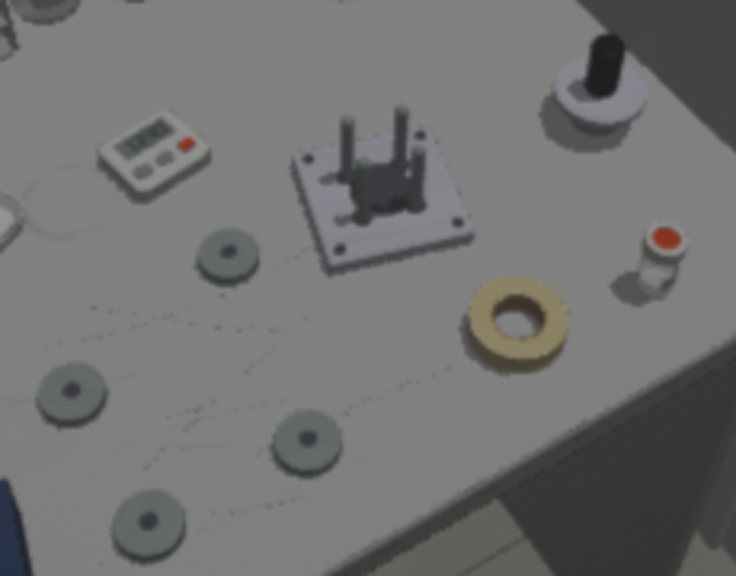

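```bash
python3 - <<'E'
from h import *
r=cam("top"); s=cam("scene")
a=r["pixels"]; 
print("box corner tri"); 
for t,u in [((443,255),(447,173)),((437,65),(316,92))]: print(tri(r,t,"top",s,u,"scene"))
hsv=cv2.cvtColor(a,cv2.COLOR_BGR2HSV)
for p in [(214,192),(165,216),(240,220),(269,200),(262,215),(345,205)]: print(p,a[p[1],p[0]],hsv[p[1],p[0]])
big=cv2.resize(a[90:300,130:390],None,fx=3,fy=3,interpolation=cv2.INTER_CUBIC); cv2.imwrite("pics/big.png",big)
c=cv2.resize(a[165:235,232:305],None,fx=8,fy=8,interpolation=cv2.INTER_CUBIC); cv2.imwrite("pics/cellcrop.png",c)
hs=cv2.cvtColor(s["pixels"],cv2.COLOR_BGR2HSV)
# spacers: greenish gray mask
for nm,im,n in (("top",a,r),("scene",s["pixels"],s)):
    b=im.astype(int); m=((b[...,1]-b[...,2])>5)&(b.sum(2)>200)
    m=cv2.morphologyEx(m.astype(np.uint8)*255,cv2.MORPH_CLOSE,np.ones((5,5)))
    cs,_=cv2.findContours(m,cv2.RETR_EXTERNAL,cv2.CHAIN_APPROX_NONE)
    for c in cs:
        if cv2.contourArea(c)>120:
            (x,y),ax,an=cv2.fitEllipse(c); print(nm,round(x,1),round(y,1),np.round(ax,1),plane(n,(x,y),nm,.011 if nm=="top" else .007).round(4))
E
```

```text
box corner tri
(array([ 0.47178034, -0.28450081,  0.0424162 ]), np.float64(0.055925418233506136))
(array([ 0.95665354, -0.28943168, -0.01273833]), np.float64(0.0031307839013690534))
(214, 192) [131 133 130] [ 70   6 133]
(165, 216) [135 134 132] [100   6 135]
(240, 220) [169 169 173] [  0   6 173]
(269, 200) [81 76 78] [132  16  81]
(262, 215) [186 177 183] [140  12 186]
(345, 205) [106 102 106] [150  10 106]
scene 186.0 313.1 [16.7 19.3] [0.4735 0.3912 0.007 ]
scene 235.9 287.4 [15.8 17.4] [0.4716 0.2801 0.007 ]
scene 162.1 271.5 [14.6 18. ] [0.5845 0.3937 0.007 ]
scene 210.7 229.3 [11.9 14. ] [0.6301 0.2554 0.007 ]
```

View pics/cellcrop.png

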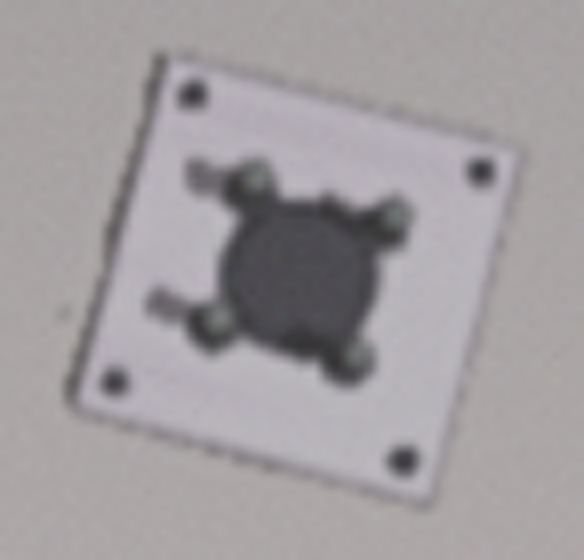

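```bash
python3 - <<'E'
from h import *
r=cam("top"); a=r["pixels"]
f=lambda p:((p[0]+.5)/8-.5+232,(p[1]+.5)/8-.5+165)
S=[plane(r,f(p),"top",.014) for p in [(193,95),(481,172),(403,461),(114,382)]]
P=[plane(r,f(p),"top",.076) for p in [(257,180),(397,215),(351,358),(217,322)]]
for nm,X in(("screw",S),("pillar",P)):
    X=np.array(X); c=X.mean(0); d=X[:,:2]-c[:2]
    ang=np.degrees(np.arctan2(d[:,1],d[:,0])); print(nm,c.round(4),"rad",np.hypot(*d.T).round(4),"ang",ang.round(1),"yaw",(((ang-45)+45)%90-45).round(1))
g=cv2.cvtColor(a,cv2.COLOR_BGR2GRAY)
for (u,v) in [(218,196),(158,216),(159,263),(206,263)]:
    w=g[v-14:v+15,u-14:u+15]; w=cv2.resize(w,None,fx=4,fy=4,interpolation=cv2.INTER_CUBIC)
    m=(w<150).astype(np.uint8); cs,_=cv2.findContours(m,cv2.RETR_EXTERNAL,cv2.CHAIN_APPROX_NONE); c=max(cs,key=cv2.contourArea)
    (x,y),ax,an=cv2.fitEllipse(c); uv=((x+.5)/4-.5+u-14,(y+.5)/4-.5+v-14); print(np.round(uv,1),np.round(ax,1)/4,plane(r,uv,"top",.011).round(4))
print(togo([0.626,0.255,0.15]));state()
o=get_obs(); Rm=R.from_quat(np.roll(o["tool_rot"],-1)).as_matrix()
E
```

```text
screw [0.6209 0.1338 0.014 ] rad [0.0621 0.0625 0.0622 0.0623] ang [  29.8  -60.2 -150.4  119.7] yaw [-15.2 -15.2 -15.4 -15.3]
pillar [0.6196 0.1342 0.076 ] rad [0.028  0.0294 0.0276 0.0286] ang [  28.5  -59.7 -153.2  121. ] yaw [-16.5 -14.7 -18.2 -14. ]
[217.3 195.6] [19.425 20.025] [0.6296 0.2553 0.011 ]
[157.7 215.5] [19.6 20.6] [0.583  0.3945 0.011 ]
[158.5 262.1] [20.025 20.425] [0.4747 0.3909 0.011 ]
[205.5 262.5] [20.  20.3] [0.4733 0.2817 0.011 ]
[ 27.03232287 -27.53752119   3.25294867]
t 0.4 tcp [ 0.2421 -0.63    0.2311] x [ 0.933  0.359 -0.   ] y [ 0.359 -0.933 -0.   ] z [-0.  0. -1.] F [ 0.8  0.  -1. ] w 85.7 q [ 1.1   0.48  0.02  1.56 -0.01  1.11 -0.08]
```

Call:
{"fn": "jog_arm", "kwargs": {"dp": [[1.4, -1.4, 0], [2.8, -2.8, 0], [4.2, -4.2, 0], [5.6, -5.6, 0], [7.0, -7.0, 0]], "angular": [[0, 0, 0], [0, 0, 0], [0, 0, 0], [0, 0, 0], [0, 0, 0]], "claw": [85, 85, 85, 85, 85]}}

```text
t: 0.9
eef_pos: [0.3432, -0.4022, 0.2315]
tool_rot: [0.0, 0.983, 0.182, 0.0]
contact_force: [1.4, -0.5, 0.3]
gripper_width: 0.994
```

Call:
{"fn": "jog_arm", "kwargs": {"dp": [[1.4, -1.4, 0], [2.8, -2.8, 0], [4.2, -4.2, 0], [5.6, -5.6, 0], [7.0, -7.0, 0]], "angular": [[0, 0, 0], [0, 0, 0], [0, 0, 0], [0, 0, 0], [0, 0, 0]], "claw": [85, 85, 85, 85, 85]}}

```text
t: 1.4
eef_pos: [0.4438, -0.1761, 0.2317]
tool_rot: [0.0, 0.983, 0.182, 0.0]
contact_force: [0.5, -0.3, -0.8]
gripper_width: 1.0
```

Call:
{"fn": "jog_arm", "kwargs": {"dp": [[1.4, -1.4, 0], [2.8, -2.8, 0], [4.2, -4.2, 0], [5.6, -5.6, 0], [7.0, -7.0, 0]], "angular": [[0, 0, 1.4], [0, 0, 2.8], [0, 0, 4.2], [0, 0, 5.6], [0, 0, 7.26]], "claw": [85, 85, 85, 85, 85]}}

```text
t: 1.9
eef_pos: [0.5397, 0.0388, 0.2316]
tool_rot: [-0.0, 0.992, -0.13, 0.0]
contact_force: [0.8, -0.3, 0.3]
gripper_width: 0.996
```

```bash
python3 - <<'E'
from h import *
state(); print(togo([.629,.2545,.15]))
E
```

```text
t 1.9 tcp [0.5397 0.0388 0.2316] x [ 0.966 -0.258  0.001] y [-0.258 -0.966 -0.   ] z [ 0.001  0.    -1.   ] F [ 0.8 -0.3  0.3] w 85.0 q [ 0.07  0.28 -0.31  1.86  0.1   1.02 -2.11]
[ 1.22516105 -9.25415716  3.26867133]
```

Call:
{"fn": "jog_arm", "kwargs": {"dp": [[0.2, -1.6, 0.3], [0.4, -3.2, 0.6], [0.6, -4.8, 1.0], [0.8, -6.4, 1.5], [1.0, -8.0, 2.0]], "angular": [[0, 0, -1.7], [0, 0, -3.4], [0, 0, -5.1], [0, 0, -6.8], [0, 0, -8.5]], "claw": [85, 85, 85, 70, 70]}}

```text
t: 2.4
eef_pos: [0.6145, 0.2255, 0.1811]
tool_rot: [0.0, 0.97, 0.244, 0.0]
contact_force: [1.2, -0.6, 0.4]
gripper_width: 0.821
```

```bash
python3 - <<'E'
from h import *
state(); print(togo([.629,.2545,.15]))
E
```

```text
t 2.4 tcp [0.6145 0.2255 0.1811] x [0.881 0.473 0.001] y [ 0.473 -0.881  0.   ] z [ 0.001  0.    -1.   ] F [ 1.2 -0.6  0.4] w 70.1 q [-0.11  0.53 -0.47  1.63  0.27  1.04 -1.74]
[ 1.05968953 -0.74833577  1.24416404]
```

Call:
{"fn": "jog_arm", "kwargs": {"dp": [[0.5, -0.4, 0.6], [1.06, -0.75, 1.24], [1.06, -0.75, 1.24], [1.06, -0.75, 1.24], [1.06, -0.75, 1.24]], "angular": [[0, 0, -1.7], [0, 0, -3.4], [0, 0, -5.1], [0, 0, -6.8], [0, 0, -8.5]], "claw": [65, 65, 65, 65, 65]}}

```text
t: 2.9
eef_pos: [0.6285, 0.2531, 0.15]
tool_rot: [-0.0, 0.816, 0.579, -0.0]
contact_force: [0.0, 0.3, -0.2]
gripper_width: 0.764
```

Call:
{"fn": "jog_arm", "kwargs": {"dp": [[0, 0, 0], [0, 0, 0], [0, 0, 0], [0, 0, 0], [0, 0, 0]], "angular": [[0, 0, -0.8], [0, 0, -0.8], [0, 0, -0.8], [0, 0, -0.8], [0, 0, -0.8]], "claw": [65, 65, 65, 65, 65]}}

```text
t: 3.4
eef_pos: [0.6284, 0.2531, 0.1504]
tool_rot: [0.0, 0.797, 0.604, 0.0]
contact_force: [0.3, 0.4, 0.9]
gripper_width: 0.762
```

```bash
python3 - <<'E'
from h import *
state(); print(togo([.629,.2545,.15]))
r=cam("wrist","w1"); print(proj(r,[.6295,.2550,.012],"wrist"), ray(r,(0,0),"wrist")[0])
E
```

```text
t 3.4 tcp [0.6284 0.2531 0.1504] x [ 0.27   0.963 -0.   ] y [ 0.963 -0.27   0.   ] z [ 0. -0. -1.] F [0.3 0.4 0.9] w 65.1 q [-0.05  0.64 -0.63  1.59  0.42  1.05 -1.07]
[0.06058607 0.00587133 0.01659452]
(np.float64(251.7480031591956), np.float64(181.11387323194455)) [0.64822927 0.32144511 0.29341512]
```

View pics/w1.png

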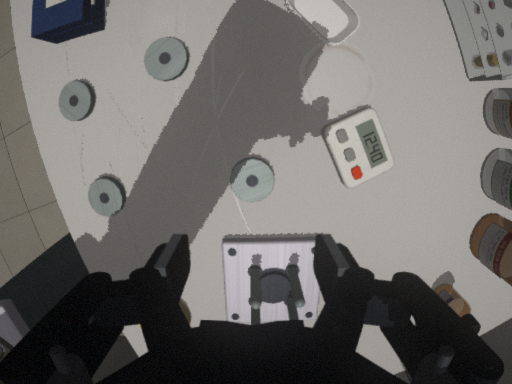

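```bash
python3 - <<'E'
from h import *
r=cam("wrist"); a=r["pixels"]; g=cv2.cvtColor(a,cv2.COLOR_BGR2GRAY)
for n,uv,z in [("s1",(252,179.5),.012),("s2",(165.5,59),.012),("s3",(76,100),.012),("s4",(106.5,196.5),.012),("timer",(358,147),.018)]:
    print(n,plane(r,uv,"wrist",z).round(4))
cv2.imwrite("pics/w1c.png",cv2.resize(a[140:335,200:345],None,fx=3,fy=3,interpolation=cv2.INTER_CUBIC))
E
```

```text
s1 [0.6302 0.2565 0.012 ]
s2 [0.583  0.3938 0.012 ]
s3 [0.4758 0.3914 0.012 ]
s4 [0.4747 0.2819 0.012 ]
timer [0.7385 0.2619 0.018 ]
```

View pics/w1c.png

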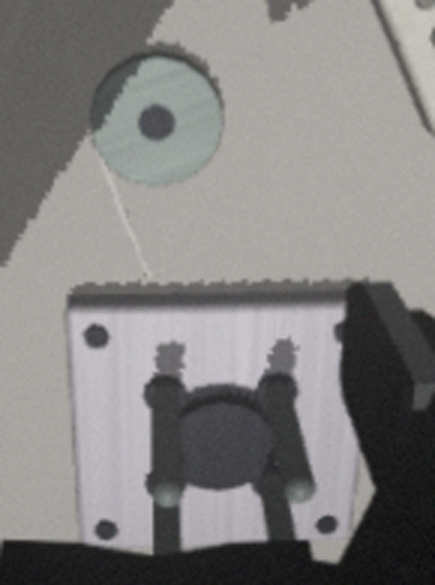

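Call:
{"fn": "jog_arm", "kwargs": {"dp": [[0.11, 0.04, 1.5], [0.11, 0.04, 3.2], [0.11, 0.04, 4.8], [0.11, 0.04, 5.7], [0.11, 0.04, 5.92]], "angular": [[0, 0, 0], [0, 0, 0], [0, 0, 0], [0, 0, 0], [0, 0, 0]], "claw": [65, 65, 65, 65, 65], "grip_force": 40}}

```text
t: 4.0
eef_pos: [0.6281, 0.2543, -0.001]
tool_rot: [-0.0, 0.797, 0.604, -0.003]
contact_force: [-0.8, -0.2, -0.3]
gripper_width: 0.762
```

```bash
python3 - <<'E'
from h import *
state(); print(togo([.630,.2555,.002]))
r=cam("wrist","w2")
E
```

```text
t 4.0 tcp [ 0.6281  0.2543 -0.001 ] x [ 0.269  0.963 -0.004] y [ 0.963 -0.269 -0.004] z [-0.005 -0.002 -1.   ] F [-0.8 -0.2 -0.3] w 65.1 q [-0.11  0.82 -0.55  1.65  0.54  0.83 -1.16]
[ 0.06730282  0.06092713 -0.12117339]
```

View pics/w2.png

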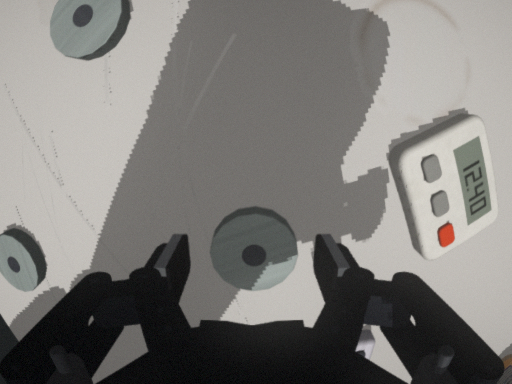

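```bash
python3 - <<'E'
from h import *
r=cam("wrist"); p=plane(r,(254,255),"wrist",.012); print(p); print(togo([p[0],p[1],.002])); state()
# disc contour centre
(x,y)=(254,249); print(plane(r,(x,y),"wrist",.012))
for q in [(211,247),(298,247),(254,290)]: print(q,plane(r,q,"wrist",.012 if q[1]<280 else .012))
E
```

```text
[0.63084229 0.25576725 0.012     ]
[ 0.02296167  0.03568264 -0.00349531]
t 4.1 tcp [0.6298 0.2555 0.0019] x [ 0.269  0.963 -0.001] y [ 0.963 -0.269 -0.001] z [-0.001 -0.    -1.   ] F [ 0.7 -0.4  0.9] w 64.9 q [-0.1   0.81 -0.55  1.65  0.54  0.83 -1.16]
[0.63173932 0.25900806 0.012     ]
(211, 247) [0.6115543 0.2655826 0.012    ]
(298, 247) [0.65291013 0.25401068 0.012     ]
(254, 290) [0.62517767 0.23527368 0.012     ]
```

Call:
{"fn": "jog_arm", "kwargs": {"dp": [[0.02, 0.03, 0], [0.02, 0.03, 0], [0.02, 0.03, 0], [0.02, 0.03, 0], [0.02, 0.03, 0]], "angular": [[0, 0, 0], [0, 0, 0], [0, 0, 0], [0, 0, 0], [0, 0, 0]], "claw": [50, 38, 38, 38, 38], "grip_force": 40}}

```text
t: 4.6
eef_pos: [0.6325, 0.2567, 0.0048]
tool_rot: [0.0, 0.797, 0.604, 0.002]
contact_force: [-1.3, -0.1, 6.7]
gripper_width: 0.487
```

```bash
python3 - <<'E'
from h import *
state()
E
```

```text
t 4.6 tcp [0.6325 0.2567 0.0048] x [0.27  0.963 0.003] y [ 0.963 -0.27   0.003] z [ 0.003  0.002 -1.   ] F [-1.3 -0.1  6.7] w 41.6 q [-0.1   0.81 -0.55  1.65  0.54  0.83 -1.16]
```

```bash
python3 - <<'E'
from h import *
r=cam("wrist","w3");state()
E
```

```text
t 4.65 tcp [0.6325 0.2566 0.0048] x [0.27  0.963 0.003] y [ 0.963 -0.27   0.003] z [ 0.003  0.002 -1.   ] F [-1.1 -1.   7.1] w 41.6 q [-0.1   0.81 -0.55  1.65  0.54  0.83 -1.16]
```

View pics/w3.png

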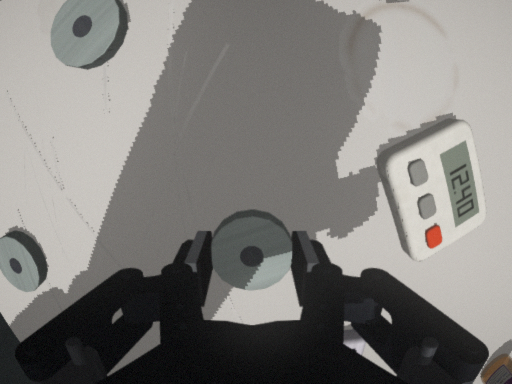

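Call:
{"fn": "jog_arm", "kwargs": {"dp": [[0, 0, -0.4], [0, 0, -1.6], [0, 0, -3.2], [0, 0, -4.6], [0, 0, -5.2]], "angular": [[0, 0, 0], [0, 0, 0], [0, 0, 0], [0, 0, 0], [0, 0, 0]], "claw": [38, 38, 38, 38, 38]}}

```text
t: 5.15
eef_pos: [0.6327, 0.2569, 0.1373]
tool_rot: [0.001, 0.797, 0.604, 0.003]
contact_force: [1.2, 0.6, -0.8]
gripper_width: 0.488
```

```bash
python3 - <<'E'
from h import *
state(); r=cam("wrist","w4"); state(); print(togo([.620,.134,.13]))
E
```

```text
t 5.15 tcp [0.6327 0.2569 0.1373] x [0.269 0.963 0.004] y [ 0.963 -0.269  0.005] z [ 0.006  0.003 -1.   ] F [ 1.2  0.6 -0.8] w 41.7 q [-0.05  0.66 -0.63  1.59  0.43  1.03 -1.08]
t 5.2 tcp [0.6331 0.257  0.1381] x [0.27  0.963 0.005] y [ 0.963 -0.27   0.006] z [ 0.007  0.003 -1.   ] F [-0.2  0.2  0.8] w 41.3 q [-0.05  0.66 -0.63  1.59  0.43  1.03 -1.08]
[-4.88271058  0.8195024   0.30699802]
```

View pics/w4.png

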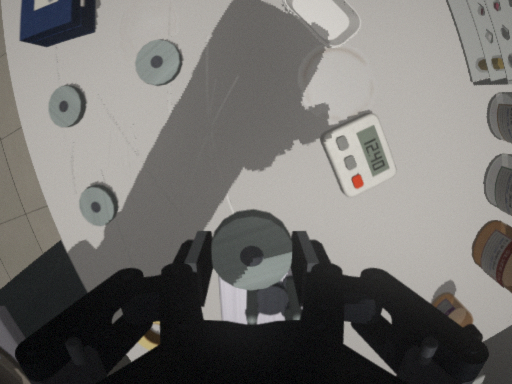

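```bash
cat >> h.py <<'E'
def toolpt(p):
    o=get_obs(); Rt=R.from_quat(np.roll(o["tool_rot"],-1)); return Rt.inv().apply(np.array(p)-o["eef_pos"])
E
python3 - <<'E'
from h import *
r=cam("wrist"); o=get_obs()
zt=o["eef_pos"][2]+.0072
p=plane(r,(251.8,255.8),"wrist",zt); print(p,"tool mm",toolpt(p)*1e3)
a=r["pixels"]; cv2.imwrite("pics/w4c.png",cv2.resize(a[195:325,180:330],None,fx=4,fy=4,interpolation=cv2.INTER_CUBIC)); state()
E
```

```text
[0.63283164 0.25401064 0.14268298] tool mm [-2.24536626  1.10784025 -7.20262017]
t 5.25 tcp [0.6324 0.2565 0.1355] x [0.27  0.963 0.003] y [ 0.963 -0.27   0.004] z [ 0.005  0.002 -1.   ] F [-0.   0.  -0.9] w 41.6 q [-0.05  0.66 -0.63  1.59  0.43  1.03 -1.08]
```

View pics/w4c.png

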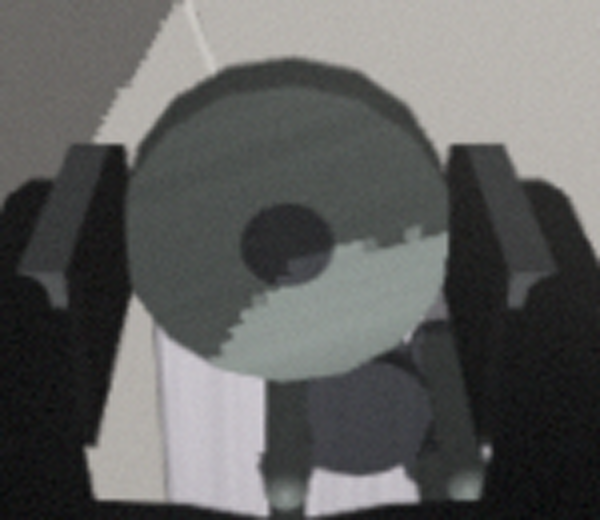

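Call:
{"fn": "jog_arm", "kwargs": {"dp": [[-1.3, 0.2, 0], [-3.0, 0.5, 0], [-4.4, 0.75, 0.2], [-4.77, 0.84, 0.6], [-4.77, 0.84, 1.0]], "angular": [[0.04, -0.04, 0], [0.04, -0.04, 0], [0.04, -0.04, 0], [0.04, -0.04, 0], [0.04, -0.04, 0]], "claw": [38, 38, 38, 38, 38]}}

```text
t: 5.75
eef_pos: [0.6184, 0.132, 0.1051]
tool_rot: [-0.0, 0.798, 0.603, -0.004]
contact_force: [0.2, 0.6, -0.3]
gripper_width: 0.484
```

```bash
python3 - <<'E'
from h import *
cam("scene");r=cam("wrist","w5"); state(); print(togo([.6206,.1361,.108]))
cv2.imwrite("pics/w5c.png",cv2.resize(r["pixels"][180:330,160:350],None,fx=4,fy=4,interpolation=cv2.INTER_CUBIC))
E
```

```text
t 5.85 tcp [0.6173 0.1359 0.1047] x [ 0.268  0.963 -0.004] y [ 0.963 -0.268 -0.008] z [-0.009 -0.002 -1.   ] F [-0.3  0.4 -0.4] w 41.6 q [ 0.13  0.63 -0.62  1.73  0.44  0.94 -0.94]
[ 0.04051483  0.12409798 -0.13448588]
```

View pics/w5c.png

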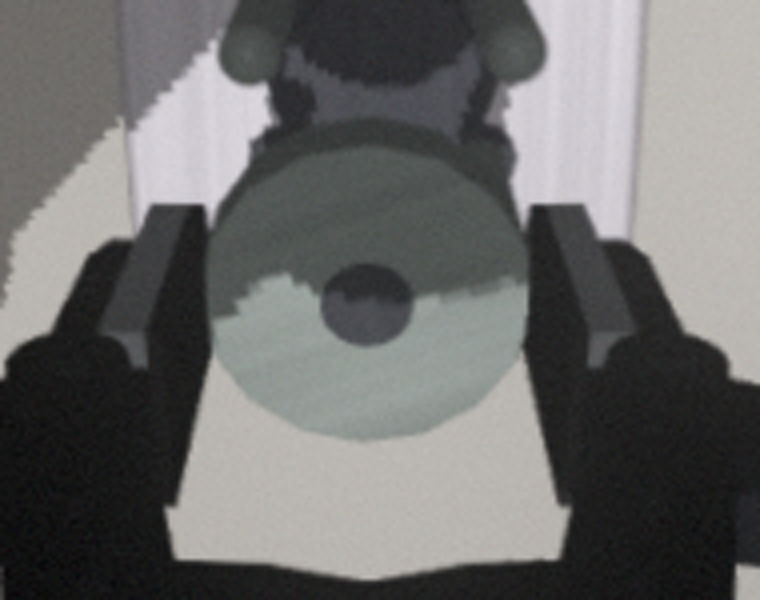

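```bash
python3 - <<'E'
from h import *
for i in range(4):
    r=cam("wrist"); state()
cv2.imwrite("pics/w6c.png",cv2.resize(r["pixels"][180:330,160:350],None,fx=4,fy=4,interpolation=cv2.INTER_CUBIC))
E
```

```text
t 5.9 tcp [0.6179 0.1371 0.1058] x [ 0.267  0.964 -0.003] y [ 0.964 -0.267 -0.006] z [-0.007 -0.002 -1.   ] F [ 0.3  0.6 -0.3] w 41.5 q [ 0.13  0.63 -0.62  1.73  0.44  0.94 -0.94]
t 5.95 tcp [0.6184 0.1376 0.1067] x [ 0.267  0.964 -0.003] y [ 0.964 -0.267 -0.005] z [-0.006 -0.001 -1.   ] F [-0.4  0.1 -0.3] w 41.9 q [ 0.13  0.63 -0.62  1.73  0.44  0.94 -0.94]
t 6.0 tcp [0.6188 0.1377 0.1072] x [ 0.267  0.964 -0.002] y [ 0.964 -0.267 -0.004] z [-0.005 -0.001 -1.   ] F [-1.1  0.4  0.1] w 41.6 q [ 0.13  0.63 -0.62  1.72  0.44  0.94 -0.94]
t 6.05 tcp [0.619  0.1375 0.1076] x [ 0.267  0.964 -0.002] y [ 0.964 -0.267 -0.004] z [-0.004 -0.001 -1.   ] F [-1.1  1.1 -0.6] w 41.4 q [ 0.13  0.63 -0.62  1.72  0.44  0.94 -0.94]
```

View pics/w6c.png

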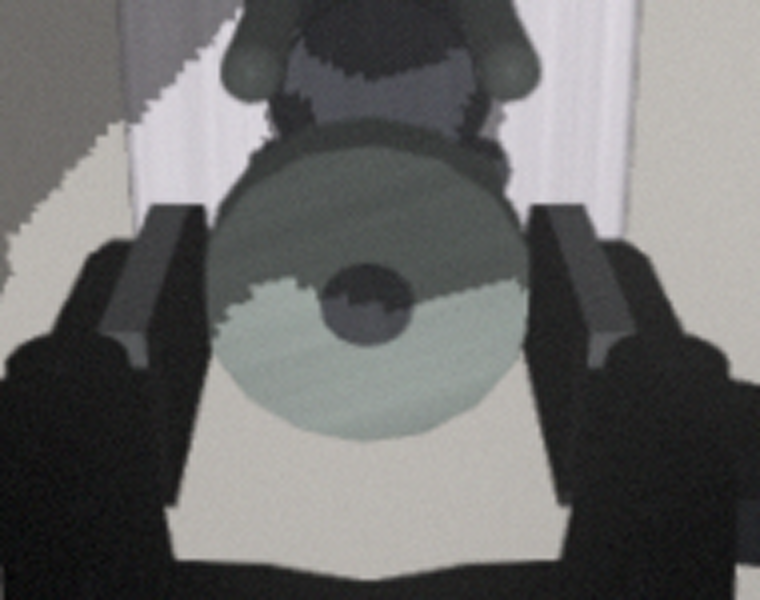

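```bash
python3 - <<'E'
from h import *
r=cam("wrist"); o=get_obs(); state()
f=lambda p:((p[0]+.5)/4-.5+160,(p[1]+.5)/4-.5+180)
A=plane(r,f((252,73)),"wrist",.073);B=plane(r,f((512,73)),"wrist",.073)
print(A,B,np.linalg.norm(A-B)); m=(A+B)/2; d=(B-A)/np.linalg.norm(B-A); n=np.array([-d[1],d[0],0]); 
print("ang",np.degrees(np.arctan2(d[1],d[0])),"cell",m-n*.02015, m+n*.02015)
c=m-n*.02015
D=plane(r,f((367,305)),"wrist",o["eef_pos"][2]+.0072); print("disc",D,toolpt(D)*1e3)
print("cell in tool mm",toolpt(c)*1e3)
E
```

```text
t 6.1 tcp [0.6192 0.1371 0.1077] x [ 0.267  0.964 -0.002] y [ 0.964 -0.267 -0.003] z [-0.004 -0.001 -1.   ] F [-1.   0.1 -1. ] w 41.4 q [ 0.13  0.63 -0.62  1.72  0.44  0.94 -0.94]
[0.60629578 0.15835647 0.073     ] [0.64556544 0.14750608 0.073     ] 0.04074109961608703
ang -15.445732525624809 cell [0.62056415 0.13350903 0.073     ] [0.63129707 0.17235352 0.073     ]
disc [0.61897247 0.13588273 0.11489412] [-1.23195425  0.10611616 -7.19750268]
cell in tool mm [-2.99564865  2.40727562 34.6937751 ]
```

Call:
{"fn": "jog_arm", "kwargs": {"dp": [[0.02, 0.07, 0.0], [0.02, 0.07, 0.4], [0.02, 0.07, 0.8], [0.02, 0.07, 0.8], [0.02, 0.07, 0.8]], "angular": [[-0.04, 0.04, 0], [-0.04, 0.04, 0], [-0.04, 0.04, 0], [-0.04, 0.04, 0], [-0.04, 0.04, 0]], "claw": [38, 38, 38, 38, 38]}}

```text
t: 6.6
eef_pos: [0.6204, 0.1351, 0.0866]
tool_rot: [-0.0, 0.797, 0.604, -0.001]
contact_force: [0.6, -0.0, -1.4]
gripper_width: 0.482
```

```bash
python3 - <<'E'
from h import *
for i in range(4): r=cam("wrist")
state()
cv2.imwrite("pics/w7c.png",cv2.resize(r["pixels"][180:330,160:350],None,fx=4,fy=4,interpolation=cv2.INTER_CUBIC))
s=cam("scene"); cv2.imwrite("pics/s7c.png",cv2.resize(s["pixels"][140:290,180:370],None,fx=4,fy=4,interpolation=cv2.INTER_CUBIC)) 
E
```

```text
t 6.8 tcp [0.621  0.1353 0.0876] x [0.269 0.963 0.   ] y [ 0.963 -0.269  0.   ] z [ 0.001  0.    -1.   ] F [ 0.  -0.1 -0.6] w 41.3 q [ 0.12  0.65 -0.61  1.74  0.46  0.9  -0.95]
```

View pics/w7c.png

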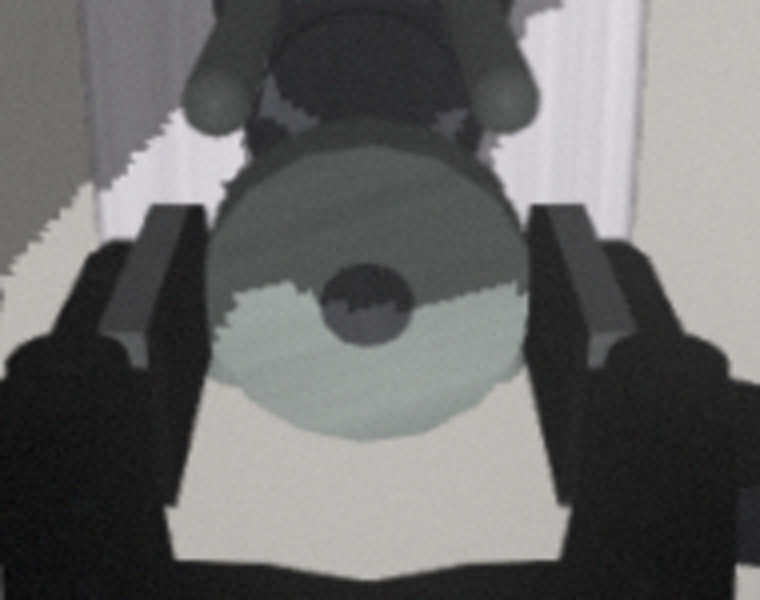

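View pics/s7c.png

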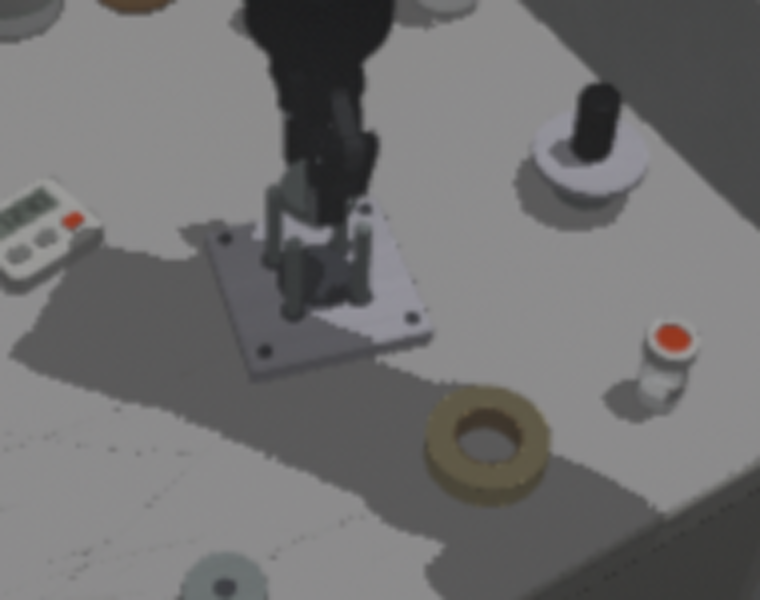

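```bash
python3 - <<'E'
from h import *
r=cam("wrist"); o=get_obs(); state()
f=lambda p:((p[0]+.5)/4-.5+160,(p[1]+.5)/4-.5+180)
A=plane(r,f((217,103)),"wrist",.073);B=plane(r,f((506,101)),"wrist",.073)
print(A,B,np.linalg.norm(A-B)); m=(A+B)/2; d=(B-A)/np.linalg.norm(B-A); n=np.array([-d[1],d[0],0]); 
c=m-n*.02015
print("ang",np.degrees(np.arctan2(d[1],d[0])),"cell",c)
D=plane(r,f((367,305)),"wrist",o["eef_pos"][2]+.0072); print("disc",D,toolpt(D)*1e3)
print("cell in tool mm",toolpt(c)*1e3)
for z in (.073,): 
  for sx,sy in ((1,1),(1,-1),(-1,1),(-1,-1)):
    X=c-n*0+n*.02015*sx+d*.02015*sy; u=proj(r,[X[0],X[1],z],"wrist"); print((np.array(u)-[160,180])*4)
print((np.array(proj(r,[.6206,.1335,.0758],"wrist"))-[160,180])*4)
E
```

```text
t 6.9 tcp [0.621  0.1352 0.0876] x [0.269 0.963 0.   ] y [ 0.963 -0.269  0.001] z [ 0.001  0.    -1.   ] F [-1.1  0.2 -0.3] w 41.4 q [ 0.12  0.65 -0.61  1.74  0.46  0.9  -0.95]
[0.6060725  0.15868292 0.073     ] [0.64522093 0.14802293 0.073     ] 0.040573818159850214
ang -15.232159357571037 cell [0.62035269 0.13391081 0.073     ]
disc [0.62094685 0.13360385 0.0948456 ] [-1.60545138  0.36446086 -7.20030401]
cell in tool mm [-1.47651234 -0.30141384 14.64500419]
[503.53240506  99.50993045]
[216.46382406 101.49655254]
[494.33225989 349.21331311]
[230.6395435  350.71083782]
[363.5111446  242.20339712]
```

Call:
{"fn": "jog_arm", "kwargs": {"dp": [[0.0, -0.02, 0.2], [0.0, -0.02, 0.5], [0.0, -0.02, 0.9], [0.0, -0.02, 1.3], [0.0, -0.02, 1.5]], "angular": [[0, 0, 0], [0, 0, 0], [0, 0, 0], [0, 0, 0], [0, 0, 0]], "claw": [38, 38, 38, 38, 38]}}

```text
t: 7.4
eef_pos: [0.6195, 0.135, 0.048]
tool_rot: [-0.0, 0.797, 0.604, -0.001]
contact_force: [-0.3, -0.2, -1.0]
gripper_width: 0.483
```

```bash
python3 - <<'E'
from h import *
for i in range(2): r=cam("wrist"); state()
cv2.imwrite("pics/w8c.png",cv2.resize(r["pixels"][180:330,160:350],None,fx=4,fy=4,interpolation=cv2.INTER_CUBIC))
E
```

```text
t 7.45 tcp [0.6193 0.135  0.0477] x [ 0.269  0.963 -0.001] y [ 0.963 -0.269 -0.002] z [-0.003 -0.001 -1.   ] F [ 0.3 -0.3 -0.8] w 41.7 q [ 0.1   0.7  -0.58  1.76  0.49  0.84 -0.98]
t 7.5 tcp [0.6195 0.1351 0.0485] x [ 0.269  0.963 -0.001] y [ 0.963 -0.269 -0.002] z [-0.002 -0.    -1.   ] F [ 0.4  0.3 -1. ] w 41.3 q [ 0.1   0.7  -0.58  1.76  0.49  0.84 -0.98]
```

View pics/w8c.png

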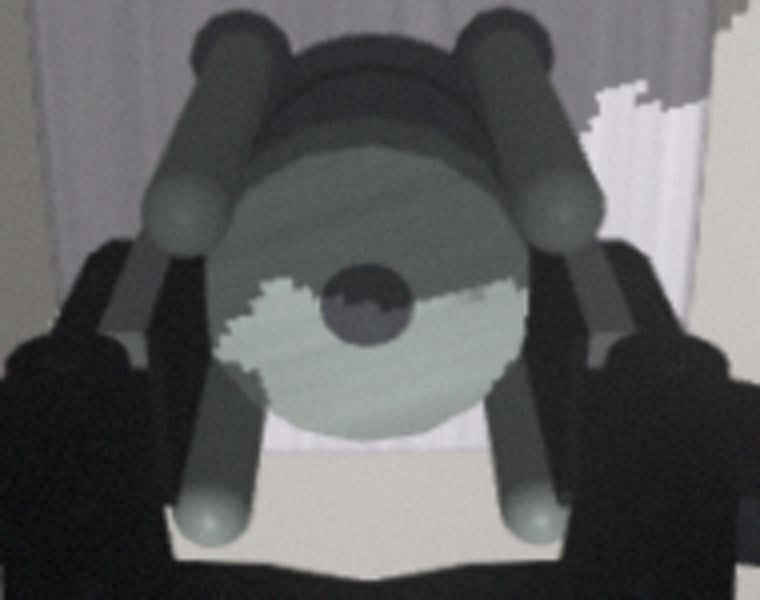

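Call:
{"fn": "jog_arm", "kwargs": {"dp": [[0.0, 0.0, 0.1], [0.0, 0.0, 0.2], [0.0, 0.0, 0.3], [0.0, 0.0, 0.4], [0.0, 0.0, 0.5]], "angular": [[0, 0, 0], [0, 0, 0], [0, 0, 0], [0, 0, 0], [0, 0, 0]], "claw": [38, 38, 38, 38, 38]}}

```text
t: 8.0
eef_pos: [0.6204, 0.1353, 0.0372]
tool_rot: [0.0, 0.797, 0.604, 0.0]
contact_force: [0.3, -0.1, -0.5]
gripper_width: 0.486
```

```bash
python3 - <<'E'
from h import *
state()
E
```

```text
t 8.0 tcp [0.6204 0.1353 0.0372] x [0.269 0.963 0.   ] y [ 0.963 -0.269  0.   ] z [ 0.  0. -1.] F [ 0.3 -0.1 -0.5] w 41.5 q [ 0.1   0.71 -0.57  1.76  0.5   0.82 -0.99]
```

Call:
{"fn": "jog_arm", "kwargs": {"dp": [[0.0, 0.0, 0.06], [0.0, 0.0, 0.12], [0.0, 0.0, 0.18], [0.0, 0.0, 0.24], [0.0, 0.0, 0.3]], "angular": [[0, 0, 0], [0, 0, 0], [0, 0, 0], [0, 0, 0], [0, 0, 0]], "claw": [38, 38, 38, 38, 38]}}

```text
t: 8.5
eef_pos: [0.6203, 0.1353, 0.0297]
tool_rot: [0.0, 0.797, 0.604, 0.0]
contact_force: [1.8, -0.7, 0.6]
gripper_width: 0.484
```

```bash
python3 - <<'E'
from h import *
state(); r=cam("wrist"); state()
E
```

```text
t 8.5 tcp [0.6203 0.1353 0.0297] x [ 0.269  0.963 -0.   ] y [ 0.963 -0.269  0.   ] z [ 0. -0. -1.] F [ 1.8 -0.7  0.6] w 41.3 q [ 0.09  0.72 -0.57  1.76  0.51  0.81 -1.  ]
t 8.55 tcp [0.6202 0.1353 0.0295] x [ 0.269  0.963 -0.   ] y [ 0.963 -0.269 -0.   ] z [-0. -0. -1.] F [-0.8  0.4 -0.4] w 41.7 q [ 0.09  0.72 -0.57  1.76  0.51  0.81 -1.  ]
```

Call:
{"fn": "jog_arm", "kwargs": {"dp": [[0.0, 0.0, 0.06], [0.0, 0.0, 0.12], [0.0, 0.0, 0.18], [0.0, 0.0, 0.24], [0.0, 0.0, 0.28]], "angular": [[0, 0, 0], [0, 0, 0], [0, 0, 0], [0, 0, 0], [0, 0, 0]], "claw": [38, 38, 38, 38, 38]}}

```text
t: 9.05
eef_pos: [0.6205, 0.1354, 0.0254]
tool_rot: [0.001, 0.797, 0.604, -0.0]
contact_force: [-10.3, -3.7, 29.6]
gripper_width: 0.485
```

```bash
python3 - <<'E'
from h import *
state(); r=cam("wrist"); state()
E
```

```text
t 9.05 tcp [0.6205 0.1354 0.0254] x [ 0.27   0.963 -0.001] y [ 0.963 -0.27   0.001] z [ 0.    -0.002 -1.   ] F [-10.3  -3.7  29.6] w 41.4 q [ 0.09  0.73 -0.56  1.76  0.52  0.8  -1.  ]
t 9.1 tcp [0.6205 0.1354 0.0255] x [ 0.27   0.963 -0.001] y [ 0.963 -0.27   0.001] z [ 0.001 -0.002 -1.   ] F [-6.9 -3.6 22.4] w 41.6 q [ 0.09  0.73 -0.56  1.76  0.52  0.8  -1.  ]
```

Call:
{"fn": "jog_arm", "kwargs": {"dp": [[0.0, 0.0, -0.08], [0.0, 0.0, -0.08], [0.0, 0.0, -0.08], [0.0, 0.0, -0.08], [0.0, 0.0, -0.08]], "angular": [[0, 0, 0], [0, 0, 0], [0, 0, 0], [0, 0, 0], [0, 0, 0]], "claw": [38, 45, 52, 58, 58]}}

```text
t: 9.6
eef_pos: [0.6202, 0.1353, 0.0244]
tool_rot: [-0.0, 0.797, 0.604, -0.0]
contact_force: [0.1, -0.4, 0.1]
gripper_width: 0.679
```

Call:
{"fn": "jog_arm", "kwargs": {"dp": [[0.0, 0.0, -0.3], [0.0, 0.0, -1.0], [0.0, 0.0, -2.2], [0.0, 0.0, -3.6], [0.0, 0.0, -4.6]], "angular": [[0, 0, 0], [0, 0, 0], [0, 0, 0], [0, 0, 0], [0, 0, 0]], "claw": [58, 58, 58, 58, 58]}}

```text
t: 10.1
eef_pos: [0.6212, 0.136, 0.1437]
tool_rot: [0.001, 0.797, 0.605, 0.002]
contact_force: [-0.0, -0.1, -0.2]
gripper_width: 0.677
```

```bash
python3 - <<'E'
from h import *
state(); r=cam("wrist","w9"); state()
E
```

```text
t 10.1 tcp [0.6212 0.136  0.1437] x [0.269 0.963 0.002] y [ 0.963 -0.269  0.003] z [ 0.003  0.001 -1.   ] F [-0.  -0.1 -0.2] w 57.8 q [ 0.15  0.58 -0.64  1.7   0.41  0.99 -0.91]
t 10.15 tcp [0.6232 0.137  0.1478] x [0.269 0.963 0.005] y [ 0.963 -0.269  0.008] z [ 0.009  0.002 -1.   ] F [1.4 0.4 2.8] w 57.5 q [ 0.15  0.58 -0.64  1.7   0.41  0.99 -0.91]
```

View pics/w9.png

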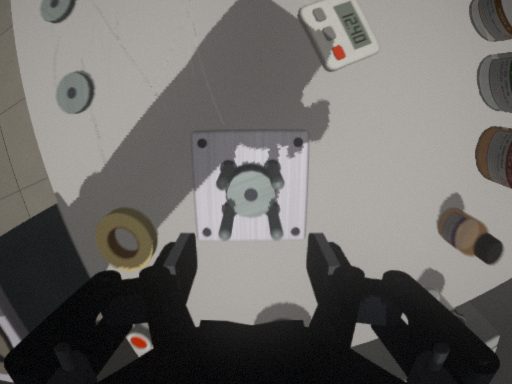

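Call:
{"fn": "jog_arm", "kwargs": {"dp": [[0.7, -1.2, 0], [1.7, -3.0, 0], [2.7, -4.8, 0], [3.6, -6.4, 0.6], [4.06, -7.2, 1.2]], "angular": [[0, 0, 0], [0, 0, 0], [0, 0, 0], [0, 0, 0], [0, 0, 0]], "claw": [65, 65, 65, 65, 65]}}

```text
t: 10.65
eef_pos: [0.4714, 0.2857, 0.1118]
tool_rot: [-0.001, 0.795, 0.606, 0.002]
contact_force: [-0.1, -0.0, -0.0]
gripper_width: 0.762
```

Call:
{"fn": "jog_arm", "kwargs": {"dp": [[0, 0, 0.6], [0, 0, 1.2], [0, 0, 1.8], [0, 0, 2.0], [0, 0, 2.0]], "angular": [[0, 0, 0], [0, 0, 0], [0, 0, 0], [0, 0, 0], [0, 0, 0]], "claw": [65, 65, 65, 65, 65]}}

```text
t: 11.15
eef_pos: [0.4746, 0.2804, 0.0588]
tool_rot: [0.0, 0.797, 0.604, -0.001]
contact_force: [0.1, 0.5, 0.1]
gripper_width: 0.762
```

```bash
python3 - <<'E'
from h import *
for i in range(3): r=cam("wrist","w10"); state()
a=r["pixels"]; print(proj(r,[.474,.2817,.012],"wrist"))
cv2.imwrite("pics/w10c.png",cv2.resize(a[150:320,170:340],None,fx=3,fy=3,interpolation=cv2.INTER_CUBIC))
E
```

```text
t 11.2 tcp [0.4748 0.2809 0.0595] x [ 0.271  0.963 -0.   ] y [ 0.963 -0.271 -0.   ] z [-0. -0. -1.] F [0.1 0.2 1.2] w 65.0 q [-0.16  0.59 -0.63  1.95  0.49  0.76 -1.35]
t 11.25 tcp [0.475  0.2813 0.06  ] x [0.27  0.963 0.   ] y [ 0.963 -0.27   0.   ] z [ 0.  0. -1.] F [-0.8 -1.   0.2] w 64.9 q [-0.16  0.58 -0.63  1.95  0.49  0.76 -1.35]
t 11.3 tcp [0.475  0.2816 0.0603] x [0.27  0.963 0.001] y [ 0.963 -0.27   0.001] z [ 0.001  0.001 -1.   ] F [0.6 0.3 0.2] w 65.1 q [-0.16  0.58 -0.63  1.95  0.49  0.76 -1.35]
(np.float64(249.49311320166), np.float64(215.49312128586084))
```

View pics/w10c.png

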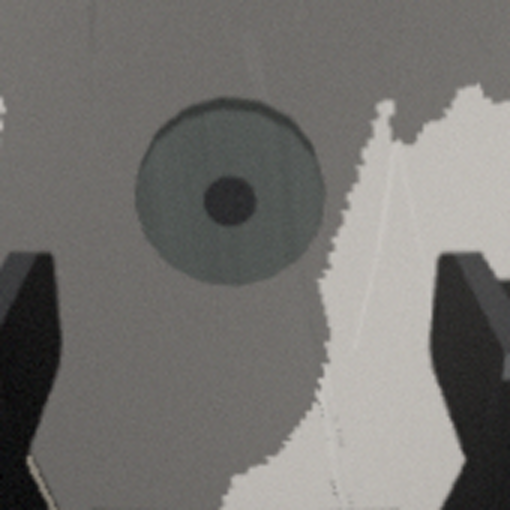

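```bash
python3 - <<'E'
from h import *
r=cam("wrist"); p=plane(r,(230.5/3-.5+170+.17,201.5/3-.5+150+.17),"wrist",.012); print(p,toolpt(p)*1e3); state()
E
```

```text
[0.47178119 0.28145656 0.012     ] [-1.09759197 -3.0465348  48.39424303]
t 11.35 tcp [0.475  0.2817 0.0604] x [0.27  0.963 0.001] y [ 0.963 -0.27   0.001] z [ 0.001  0.001 -1.   ] F [-0.6 -0.1 -0.5] w 65.0 q [-0.16  0.58 -0.63  1.95  0.49  0.76 -1.35]
```

Call:
{"fn": "jog_arm", "kwargs": {"dp": [[-0.05, -0.12, 0.6], [-0.05, -0.12, 1.4], [-0.05, -0.12, 2.0], [-0.05, -0.12, 2.22], [-0.05, -0.12, 2.22]], "angular": [[0, 0, 0], [0, 0, 0], [0, 0, 0], [0, 0, 0], [0, 0, 0]], "claw": [65, 65, 65, 65, 65]}}

```text
t: 11.85
eef_pos: [0.4704, 0.2809, 0.0033]
tool_rot: [-0.0, 0.797, 0.605, -0.001]
contact_force: [1.0, -0.5, 1.1]
gripper_width: 0.762
```

Call:
{"fn": "jog_arm", "kwargs": {"dp": [[0, 0, 0], [0, 0, 0], [0, 0, 0], [0, 0, 0], [0, 0, 0]], "angular": [[0, 0, 0], [0, 0, 0], [0, 0, 0], [0, 0, 0], [0, 0, 0]], "claw": [60, 50, 38, 38, 38], "grip_force": 40}}

```text
t: 12.35
eef_pos: [0.4716, 0.2815, 0.0054]
tool_rot: [0.0, 0.797, 0.604, 0.001]
contact_force: [-1.6, -0.4, 4.9]
gripper_width: 0.482
```

```bash
python3 - <<'E'
from h import *
r=cam("wrist","w11"); state()
E
```

```text
t 12.4 tcp [0.4716 0.2815 0.0054] x [0.269 0.963 0.001] y [ 0.963 -0.269  0.001] z [ 0.001  0.    -1.   ] F [-1.  -0.   5.3] w 41.7 q [-0.21  0.66 -0.57  1.98  0.57  0.66 -1.42]
```

Call:
{"fn": "jog_arm", "kwargs": {"dp": [[0, 0, -0.4], [0, 0, -1.6], [0, 0, -3.2], [-0.3, 0.5, -4.4], [-0.9, 1.6, -5.0]], "angular": [[0, 0, 0], [0, 0, 0], [0, 0, 0], [0, 0, 0], [0, 0, 0]], "claw": [38, 38, 38, 38, 38]}}

```text
t: 12.9
eef_pos: [0.5032, 0.2518, 0.1335]
tool_rot: [-0.0, 0.795, 0.607, 0.003]
contact_force: [0.8, 0.0, -0.6]
gripper_width: 0.49
```

Call:
{"fn": "jog_arm", "kwargs": {"dp": [[-0.8, 1.4, 0], [-1.6, 2.9, 0.0], [-2.4, 4.4, 0.0], [-3.0, 5.4, 0.4], [-3.14, 5.72, 0.8]], "angular": [[0, 0, 0], [0, 0, 0], [0, 0, 0], [0, 0, 0], [0, 0, 0]], "claw": [38, 38, 38, 38, 38]}}

```text
t: 13.4
eef_pos: [0.6229, 0.13, 0.1097]
tool_rot: [0.001, 0.799, 0.602, 0.0]
contact_force: [0.4, -0.7, -1.2]
gripper_width: 0.482
```

Call:
{"fn": "jog_arm", "kwargs": {"dp": [[0, 0, 0.2], [0, 0, 0.4], [0, 0, 0.5], [0, 0, 0.5], [0, 0, 0.5]], "angular": [[0, 0, 0], [0, 0, 0], [0, 0, 0], [0, 0, 0], [0, 0, 0]], "claw": [38, 38, 38, 38, 38]}}

```text
t: 13.9
eef_pos: [0.6198, 0.1357, 0.0972]
tool_rot: [-0.0, 0.796, 0.605, 0.0]
contact_force: [0.1, -0.4, -0.2]
gripper_width: 0.484
```

```bash
python3 - <<'E'
from h import *
for i in range(3): r=cam("wrist")
state()
cv2.imwrite("pics/w12c.png",cv2.resize(r["pixels"][180:330,160:350],None,fx=4,fy=4,interpolation=cv2.INTER_CUBIC))
E
```

```text
t 14.05 tcp [0.6202 0.1349 0.0972] x [0.269 0.963 0.   ] y [ 0.963 -0.269  0.001] z [ 0.001  0.    -1.   ] F [-0.1 -0.9 -0.1] w 41.5 q [ 0.13  0.64 -0.62  1.73  0.45  0.92 -0.95]
```

View pics/w12c.png

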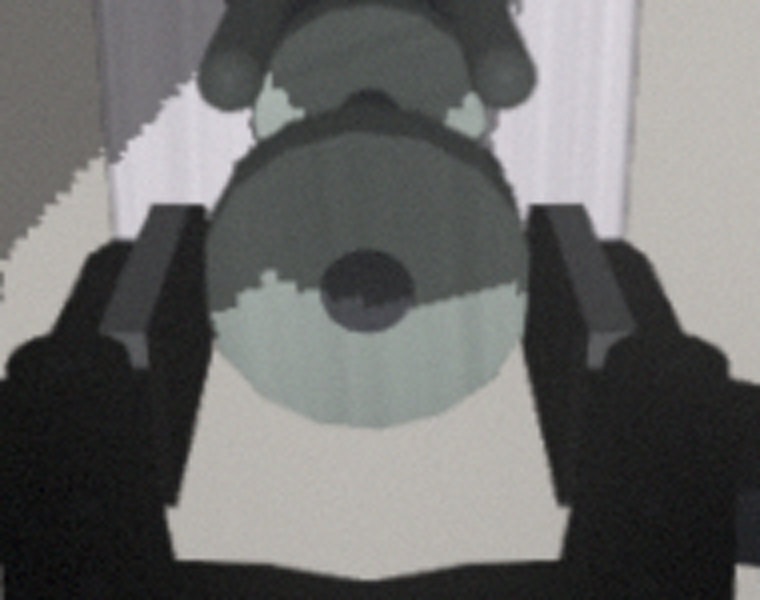

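```bash
cat >> h.py <<'E'
def cellcheck(L,Rr,H,hz):
    """crop px (x4, origin 160,180) of pillar dome centres and disc hole"""
    r=cam("wrist"); o=get_obs(); state()
    f=lambda p:((p[0]+.5)/4-.5+160,(p[1]+.5)/4-.5+180)
    A=plane(r,f(L),"wrist",.073);B=plane(r,f(Rr),"wrist",.073)
    m=(A+B)/2; d=(B-A)/np.linalg.norm(B-A); n=np.array([-d[1],d[0],0]); c=m-n*.02015
    print("spacing",np.linalg.norm(A-B),"ang",np.degrees(np.arctan2(d[1],d[0])),"cell",c)
    D=plane(r,f(H),"wrist",o["eef_pos"][2]+hz); print("disc",D,toolpt(D)*1e3,"cell in tool",toolpt(c)*1e3)
E
python3 - <<'E'
from h import *
cellcheck((230,78),(507,77),(367,291),.012-.0054)
E
```

```text
t 14.1 tcp [0.6202 0.1348 0.0971] x [0.269 0.963 0.   ] y [ 0.963 -0.269  0.   ] z [ 0.  0. -1.] F [ 0.2 -0.7  0.7] w 41.7 q [ 0.13  0.64 -0.62  1.73  0.45  0.92 -0.95]
spacing 0.040965048010691084 ang -15.413359979898022 cell [0.62054244 0.13398265 0.073     ]
disc [0.62053389 0.13494461 0.10374493] [ 0.25360628  0.28070379 -6.59984234] cell in tool [-0.67522096  0.53467503 24.14505637]
```

Call:
{"fn": "jog_arm", "kwargs": {"dp": [[-0.035, 0.01, 0.1], [-0.035, 0.01, 0.5], [-0.035, 0.01, 1.0], [-0.035, 0.01, 1.5], [-0.035, 0.01, 1.8]], "angular": [[0, 0, 0], [0, 0, 0], [0, 0, 0], [0, 0, 0], [0, 0, 0]], "claw": [38, 38, 38, 38, 38]}}

```text
t: 14.6
eef_pos: [0.6191, 0.1333, 0.0496]
tool_rot: [-0.001, 0.797, 0.604, -0.001]
contact_force: [-0.2, 0.8, -0.6]
gripper_width: 0.48
```

Call:
{"fn": "jog_arm", "kwargs": {"dp": [[0, 0, 0.1], [0, 0, 0.2], [0, 0, 0.3], [0, 0, 0.4], [0, 0, 0.45]], "angular": [[0, 0, 0], [0, 0, 0], [0, 0, 0], [0, 0, 0], [0, 0, 0]], "claw": [38, 38, 38, 38, 38]}}

```text
t: 15.1
eef_pos: [0.6202, 0.1337, 0.0406]
tool_rot: [0.0, 0.797, 0.604, 0.0]
contact_force: [-0.2, 0.2, -0.9]
gripper_width: 0.487
```

```bash
python3 - <<'E'
from h import *
r=cam("wrist","w13"); state()
E
```

```text
t 15.15 tcp [0.6201 0.1336 0.0405] x [ 0.269  0.963 -0.   ] y [ 0.963 -0.269  0.   ] z [ 0. -0. -1.] F [-0.1  0.9 -0.6] w 41.7 q [ 0.1   0.71 -0.58  1.76  0.51  0.83 -0.99]
```

View pics/w13.png

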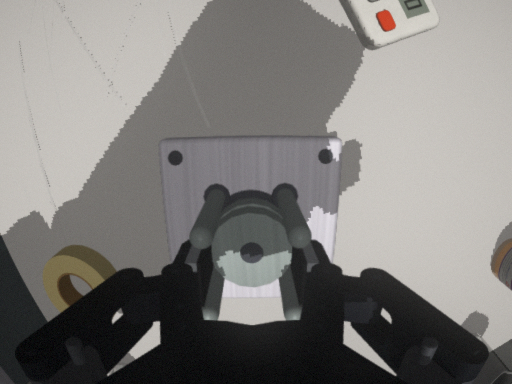

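Clear so far, with the spacer between the pillars. Lower to contact.

Call:
{"fn": "jog_arm", "kwargs": {"dp": [[0, 0, 0.05], [0, 0, 0.1], [0, 0, 0.14], [0, 0, 0.17], [0, 0, 0.17]], "angular": [[0, 0, 0], [0, 0, 0], [0, 0, 0], [0, 0, 0], [0, 0, 0]], "claw": [38, 38, 38, 38, 38]}}

```text
t: 15.65
eef_pos: [0.6204, 0.1338, 0.0383]
tool_rot: [0.001, 0.797, 0.604, 0.0]
contact_force: [-5.4, -1.7, 14.4]
gripper_width: 0.485
```

```bash
python3 - <<'E'
from h import *
state()
E
```

```text
t 15.65 tcp [0.6204 0.1338 0.0383] x [ 0.269  0.963 -0.001] y [ 0.963 -0.269  0.001] z [ 0.001 -0.001 -1.   ] F [-5.4 -1.7 14.4] w 41.4 q [ 0.1   0.71 -0.58  1.76  0.51  0.82 -0.99]
```

Call:
{"fn": "jog_arm", "kwargs": {"dp": [[0.0, 0.0, -0.07], [0.0, 0.0, -0.07], [0.0, 0.0, -0.07], [0.0, 0.0, -0.07], [0.0, 0.0, -0.07]], "angular": [[0, 0, 0], [0, 0, 0], [0, 0, 0], [0, 0, 0], [0, 0, 0]], "claw": [38, 45, 52, 58, 58]}}

```text
t: 16.15
eef_pos: [0.6201, 0.1336, 0.0378]
tool_rot: [-0.0, 0.797, 0.604, -0.0]
contact_force: [0.3, -0.1, 0.1]
gripper_width: 0.677
```

Call:
{"fn": "jog_arm", "kwargs": {"dp": [[0.0, 0.0, -0.3], [0.0, 0.0, -1.0], [0.0, 0.0, -2.2], [0.0, 0.0, -3.4], [0.0, 0.0, -4.0]], "angular": [[0, 0, 0], [0, 0, 0], [0, 0, 0], [0, 0, 0], [0, 0, 0]], "claw": [58, 58, 58, 58, 58]}}

```text
t: 16.65
eef_pos: [0.6217, 0.1345, 0.1423]
tool_rot: [0.001, 0.797, 0.604, 0.002]
contact_force: [-0.1, -0.1, 0.7]
gripper_width: 0.677
```

```bash
python3 - <<'E'
from h import *
r=cam("wrist","w14"); state()
E
```

```text
t 16.7 tcp [0.6225 0.1348 0.1436] x [0.269 0.963 0.004] y [ 0.963 -0.269  0.006] z [ 0.007  0.002 -1.   ] F [0.9 0.2 1.9] w 57.7 q [ 0.15  0.58 -0.65  1.7   0.41  0.99 -0.92]
```

View pics/w14.png

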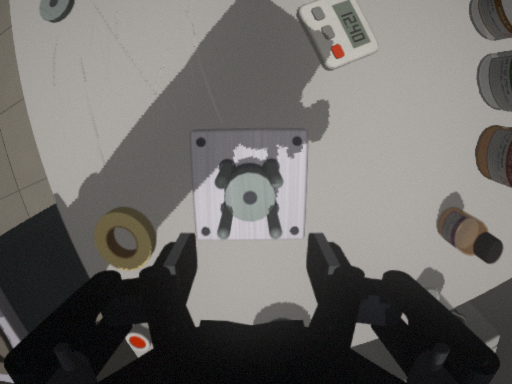

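Call:
{"fn": "jog_arm", "kwargs": {"dp": [[1.2, -0.5, 0], [3.0, -1.3, 0], [4.8, -2.1, 0], [6.6, -2.9, 0.2], [8.2, -3.6, 0.6]], "angular": [[0, 0, 0], [0, 0, 0], [0, 0, 0], [0, 0, 0], [0, 0, 0]], "claw": [65, 65, 65, 65, 65]}}

```text
t: 17.2
eef_pos: [0.588, 0.3582, 0.1235]
tool_rot: [-0.0, 0.796, 0.605, 0.001]
contact_force: [0.7, 0.2, -0.2]
gripper_width: 0.761
```

Call:
{"fn": "jog_arm", "kwargs": {"dp": [[1.1, -0.5, 0.6], [1.43, -0.64, 1.4], [1.43, -0.64, 2.2], [1.43, -0.64, 2.5], [1.43, -0.64, 2.5]], "angular": [[0, 0, 0], [0, 0, 0], [0, 0, 0], [0, 0, 0], [0, 0, 0]], "claw": [65, 65, 65, 65, 65]}}

```text
t: 17.7
eef_pos: [0.5833, 0.3905, 0.0582]
tool_rot: [0.001, 0.797, 0.603, -0.002]
contact_force: [0.3, 0.2, -0.2]
gripper_width: 0.762
```

```bash
python3 - <<'E'
from h import *
for i in range(5): r=cam("wrist","w15")
state()
a=r["pixels"]; print(proj(r,[.583,.394,.012],"wrist"))
cv2.imwrite("pics/w15c.png",cv2.resize(a[150:320,170:340],None,fx=3,fy=3,interpolation=cv2.INTER_CUBIC))
E
```

```text
t 17.95 tcp [0.5839 0.3937 0.0618] x [0.271 0.963 0.001] y [ 0.963 -0.271  0.001] z [ 0.002  0.001 -1.   ] F [-0.2  0.1  0. ] w 64.8 q [-0.29  0.78 -0.6   1.57  0.51  0.95 -1.33]
(np.float64(249.1446260080551), np.float64(214.47029059696692))
```

View pics/w15c.png

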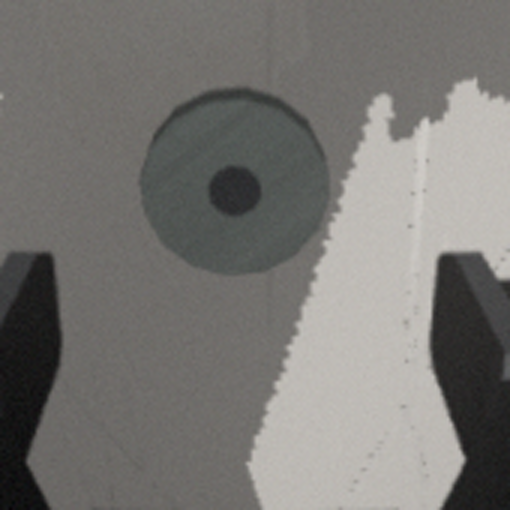

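```bash
python3 - <<'E'
from h import *
r=cam("wrist"); p=plane(r,(235.5/3-.5+170+.17,190.5/3-.5+150+.17),"wrist",.012); print(p,toolpt(p)*1e3); state()
E
```

```text
[0.58243767 0.39538909 0.012     ] [ 1.03588606 -1.71679991 49.70086168]
t 18.0 tcp [0.5837 0.3939 0.0617] x [0.27  0.963 0.001] y [ 0.963 -0.27   0.001] z [ 0.001  0.001 -1.   ] F [-0.1 -0.5  0.9] w 64.9 q [-0.29  0.78 -0.6   1.57  0.51  0.95 -1.33]
```

Call:
{"fn": "jog_arm", "kwargs": {"dp": [[0.05, -0.07, 0.6], [0.05, -0.07, 1.4], [0.05, -0.07, 2.0], [0.05, -0.07, 2.24], [0.05, -0.07, 2.24]], "angular": [[0, 0, 0], [0, 0, 0], [0, 0, 0], [0, 0, 0], [0, 0, 0]], "claw": [65, 65, 65, 65, 65]}}

```text
t: 18.5
eef_pos: [0.5805, 0.395, 0.0024]
tool_rot: [-0.0, 0.797, 0.605, -0.002]
contact_force: [-0.2, -0.2, -0.3]
gripper_width: 0.761
```

Call:
{"fn": "jog_arm", "kwargs": {"dp": [[0, 0, 0], [0, 0, 0], [0, 0, 0], [0, 0, 0], [0, 0, 0]], "angular": [[0, 0, 0], [0, 0, 0], [0, 0, 0], [0, 0, 0], [0, 0, 0]], "claw": [62, 52, 38, 38, 38], "grip_force": 40}}

```text
t: 19.0
eef_pos: [0.5822, 0.3963, 0.0058]
tool_rot: [0.0, 0.797, 0.604, 0.001]
contact_force: [0.0, -0.2, 5.9]
gripper_width: 0.482
```

```bash
python3 - <<'E'
from h import *
r=cam("wrist","w16"); state()
E
```

```text
t 19.05 tcp [0.5822 0.3963 0.0058] x [0.269 0.963 0.001] y [ 0.963 -0.269  0.001] z [ 0.002  0.001 -1.   ] F [-0.4 -0.9  5.3] w 41.2 q [-0.32  0.84 -0.57  1.59  0.55  0.87 -1.36]
```

Call:
{"fn": "jog_arm", "kwargs": {"dp": [[0, 0, -0.4], [0, 0, -1.6], [0, 0, -3.2], [-0.6, 0.3, -4.5], [-1.9, 0.85, -5.0]], "angular": [[0, 0, 0], [0, 0, 0], [0, 0, 0], [0, 0, 0], [0, 0, 0]], "claw": [38, 38, 38, 38, 38]}}

```text
t: 19.55
eef_pos: [0.589, 0.3492, 0.1345]
tool_rot: [-0.001, 0.795, 0.607, 0.004]
contact_force: [1.4, -0.4, -1.1]
gripper_width: 0.48
```

Call:
{"fn": "jog_arm", "kwargs": {"dp": [[-1.7, 0.75, 0], [-3.4, 1.5, 0.0], [-5.1, 2.25, 0.0], [-6.7, 3.0, 0.0], [-7.75, 3.44, 0.2]], "angular": [[0, 0, 0], [0, 0, 0], [0, 0, 0], [0, 0, 0], [0, 0, 0]], "claw": [38, 38, 38, 38, 38]}}

```text
t: 20.05
eef_pos: [0.621, 0.1298, 0.1254]
tool_rot: [0.001, 0.798, 0.603, 0.0]
contact_force: [0.7, 0.7, -0.3]
gripper_width: 0.483
```

Call:
{"fn": "jog_arm", "kwargs": {"dp": [[0, 0, 0.3], [0, 0, 0.7], [0, 0, 1.1], [0, 0, 1.1], [0, 0, 1.1]], "angular": [[0, 0, 0], [0, 0, 0], [0, 0, 0], [0, 0, 0], [0, 0, 0]], "claw": [38, 38, 38, 38, 38]}}

```text
t: 20.55
eef_pos: [0.6193, 0.1361, 0.0968]
tool_rot: [-0.0, 0.796, 0.605, -0.0]
contact_force: [0.6, -0.4, -1.4]
gripper_width: 0.484
```

```bash
python3 - <<'E'
from h import *
for i in range(5): r=cam("wrist")
state()
cv2.imwrite("pics/w17c.png",cv2.resize(r["pixels"][180:330,160:350],None,fx=4,fy=4,interpolation=cv2.INTER_CUBIC))
E
```

```text
t 20.8 tcp [0.6201 0.135  0.0975] x [0.269 0.963 0.   ] y [ 0.963 -0.269  0.001] z [ 0.001  0.    -1.   ] F [-0.   0.5 -0.6] w 41.5 q [ 0.13  0.64 -0.62  1.73  0.45  0.92 -0.95]
```

View pics/w17c.png

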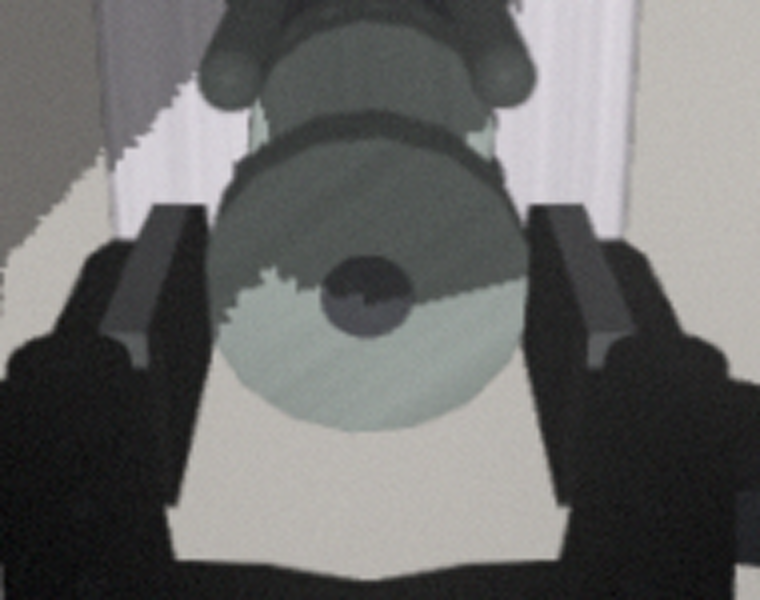

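```bash
python3 - <<'E'
from h import *
cellcheck((230,78),(507,77),(367,297),.012-.0058)
E
```

```text
t 20.85 tcp [0.6201 0.1348 0.0975] x [0.269 0.963 0.   ] y [ 0.963 -0.269  0.001] z [ 0.001  0.    -1.   ] F [-0.6 -0.6 -1.1] w 41.7 q [ 0.13  0.64 -0.62  1.73  0.45  0.92 -0.95]
spacing 0.04102872785396145 ang -15.41933327751739 cell [0.62042637 0.13388301 0.073     ]
disc [0.6201508  0.13390217 0.10366234] [-0.81545453  0.33287549 -6.20005224] cell in tool [-0.76906634  0.58528433 24.46245752]
```

Call:
{"fn": "jog_arm", "kwargs": {"dp": [[0, 0.01, 0.1], [0, 0.01, 0.4], [0, 0.01, 0.8], [0, 0.01, 1.2], [0, 0.01, 1.5]], "angular": [[0, 0, 0], [0, 0, 0], [0, 0, 0], [0, 0, 0], [0, 0, 0]], "claw": [38, 38, 38, 38, 38]}}

```text
t: 21.35
eef_pos: [0.6194, 0.1342, 0.058]
tool_rot: [-0.0, 0.797, 0.604, -0.001]
contact_force: [1.0, -0.2, -0.5]
gripper_width: 0.483
```

Call:
{"fn": "jog_arm", "kwargs": {"dp": [[0, 0, 0.1], [0, 0, 0.2], [0, 0, 0.3], [0, 0, 0.4], [0, 0, 0.45]], "angular": [[0, 0, 0], [0, 0, 0], [0, 0, 0], [0, 0, 0], [0, 0, 0]], "claw": [38, 38, 38, 38, 38]}}

```text
t: 21.85
eef_pos: [0.6206, 0.1348, 0.0505]
tool_rot: [0.001, 0.797, 0.604, 0.0]
contact_force: [-8.0, -3.3, 22.9]
gripper_width: 0.485
```

```bash
python3 - <<'E'
from h import *
state()
E
```

```text
t 21.85 tcp [0.6206 0.1348 0.0505] x [ 0.269  0.963 -0.   ] y [ 0.963 -0.269  0.001] z [ 0.001 -0.001 -1.   ] F [-8.  -3.3 22.9] w 41.4 q [ 0.11  0.7  -0.59  1.75  0.5   0.84 -0.99]
```

Call:
{"fn": "jog_arm", "kwargs": {"dp": [[0.0, 0.0, -0.07], [0.0, 0.0, -0.07], [0.0, 0.0, -0.07], [0.0, 0.0, -0.07], [0.0, 0.0, -0.07]], "angular": [[0, 0, 0], [0, 0, 0], [0, 0, 0], [0, 0, 0], [0, 0, 0]], "claw": [38, 45, 52, 58, 58]}}

```text
t: 22.35
eef_pos: [0.62, 0.1344, 0.0498]
tool_rot: [-0.0, 0.797, 0.604, -0.0]
contact_force: [-0.4, -0.2, -0.5]
gripper_width: 0.682
```

Call:
{"fn": "jog_arm", "kwargs": {"dp": [[0.0, 0.0, -0.3], [0.0, 0.0, -1.0], [0.0, 0.0, -2.2], [0.0, 0.0, -3.4], [0.0, 0.0, -4.0]], "angular": [[0, 0, 0], [0, 0, 0], [0, 0, 0], [0, 0, 0], [0, 0, 0]], "claw": [58, 58, 58, 58, 58]}}

```text
t: 22.85
eef_pos: [0.6216, 0.1354, 0.1543]
tool_rot: [0.001, 0.797, 0.604, 0.002]
contact_force: [0.0, -0.3, 0.2]
gripper_width: 0.68
```

```bash
python3 - <<'E'
from h import *
for i in range(3): r=cam("wrist")
t=cam("top","t18"); s=cam("scene"); state()
cv2.imwrite("pics/w18c.png",cv2.resize(r["pixels"][110:260,160:340],None,fx=4,fy=4,interpolation=cv2.INTER_CUBIC))
cv2.imwrite("pics/s18c.png",cv2.resize(s["pixels"][140:290,180:370],None,fx=4,fy=4,interpolation=cv2.INTER_CUBIC))
E
```

```text
t 23.1 tcp [0.6194 0.134  0.1491] x [ 0.269  0.963 -0.001] y [ 0.963 -0.269 -0.001] z [-0.001 -0.001 -1.   ] F [ 0.5 -0.4 -0.3] w 58.1 q [ 0.16  0.58 -0.65  1.7   0.41  1.01 -0.91]
```

View pics/w18c.png

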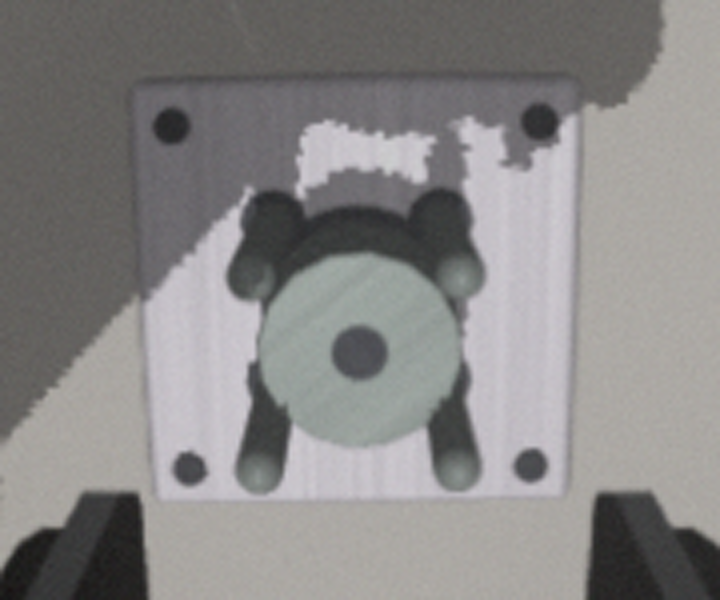

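View pics/s18c.png

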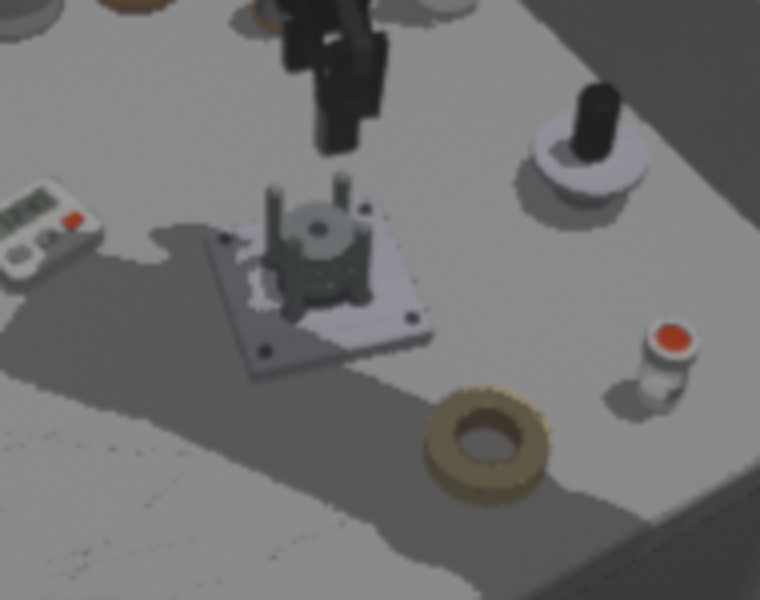

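Call:
{"fn": "jog_arm", "kwargs": {"dp": [[-1.3, 0.26, 0], [-3.2, 0.64, 0], [-5.0, 1.0, 0], [-6.6, 1.32, 0], [-7.47, 1.5, 0]], "angular": [[0, 0, 0], [0, 0, 0], [0, 0, 0], [0, 0, 0], [0, 0, 0]], "claw": [58, 58, 58, 58, 58]}}

```text
t: 23.6
eef_pos: [0.6042, -0.0607, 0.1479]
tool_rot: [-0.0, 0.798, 0.603, -0.002]
contact_force: [-0.7, 0.3, -0.3]
gripper_width: 0.679
```

```bash
python3 - <<'E'
from h import *
for i in range(7): r=cam("wrist","w19")
state()
for z in (.033,.08): print(proj(r,[.606,-.055,z],"wrist"))
cv2.imwrite("pics/w19c.png",cv2.resize(r["pixels"][120:320,150:350],None,fx=3,fy=3,interpolation=cv2.INTER_CUBIC))
E
```

```text
t 23.95 tcp [ 0.6057 -0.0534  0.1496] x [0.267 0.964 0.001] y [ 0.964 -0.267 -0.001] z [-0.001  0.001 -1.   ] F [-0.7 -0.3  0.8] w 58.0 q [ 0.46  0.54 -0.65  1.76  0.38  0.97 -0.6 ]
(np.float64(252.24798203360143), np.float64(190.67732440707778))
(np.float64(252.24088362888392), np.float64(207.39318569956092))
```

View pics/w19c.png

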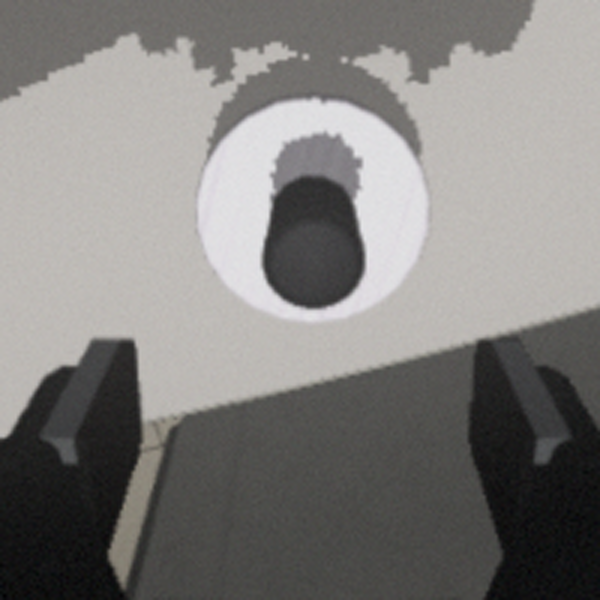

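```bash
python3 - <<'E'
from h import *
r=cam("wrist"); state()
for (u,v),z in (((314,263.5),.08),((313,211),.033)):
    p=plane(r,((u+.5)/3-.5+150,(v+.5)/3-.5+120),"wrist",z); print(p,toolpt(p)*1e3)
E
```

```text
t 24.0 tcp [ 0.6058 -0.0535  0.1498] x [0.267 0.964 0.001] y [ 0.964 -0.267 -0.001] z [-0.     0.001 -1.   ] F [-0.6 -0.1 -0.4] w 58.0 q [ 0.46  0.54 -0.65  1.76  0.38  0.97 -0.6 ]
[ 0.6076579 -0.0554159  0.08     ] [-1.41836128  2.31462351 69.82861944]
[ 0.60787786 -0.05471524  0.033     ] [ -0.72073259   2.3685484  116.82914825]
```

Call:
{"fn": "jog_arm", "kwargs": {"dp": [[0.03, 0.065, 0.6], [0.03, 0.065, 1.8], [0.03, 0.065, 3.0], [0.03, 0.065, 3.9], [0.03, 0.065, 4.18]], "angular": [[0, 0, 0], [0, 0, 0], [0, 0, 0], [0, 0, 0], [0, 0, 0]], "claw": [58, 58, 58, 58, 58]}}

```text
t: 24.5
eef_pos: [0.6055, -0.0546, 0.042]
tool_rot: [-0.002, 0.796, 0.605, -0.002]
contact_force: [-0.9, 0.0, -0.8]
gripper_width: 0.677
```

```bash
python3 - <<'E'
from h import *
for i in range(5): r=cam("wrist","w20")
state()
E
```

```text
t 24.75 tcp [ 0.6087 -0.0548  0.0467] x [0.269 0.963 0.001] y [ 0.963 -0.269  0.002] z [ 0.002  0.    -1.   ] F [-0.1 -0.5 -0.3] w 58.1 q [ 0.41  0.67 -0.57  1.82  0.49  0.8  -0.69]
```

View pics/w20.png

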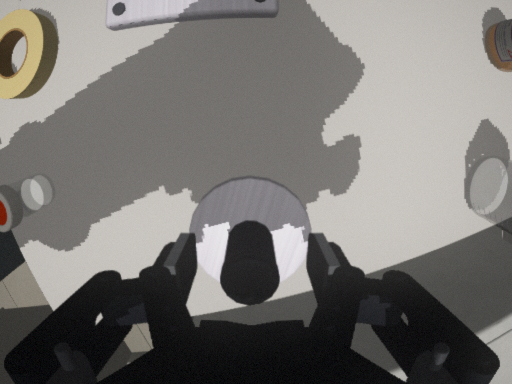

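Call:
{"fn": "jog_arm", "kwargs": {"dp": [[0, 0, 0], [0, 0, 0], [0, 0, 0], [0, 0, 0], [0, 0, 0]], "angular": [[0, 0, 0], [0, 0, 0], [0, 0, 0], [0, 0, 0], [0, 0, 0]], "claw": [45, 32, 20, 15, 15], "grip_force": 60}}

```text
t: 25.25
eef_pos: [0.6081, -0.0553, 0.0464]
tool_rot: [0.0, 0.797, 0.604, 0.0]
contact_force: [-0.5, 0.0, 6.3]
gripper_width: 0.288
```

Call:
{"fn": "jog_arm", "kwargs": {"dp": [[0, 0, 0], [0, 0, 0], [0, 0, 0], [0, 0, 0], [0, 0, 0]], "angular": [[0, 0, 0], [0, 0, 0], [0, 0, 0], [0, 0, 0], [0, 0, 0]], "claw": [15, 15, 15, 15, 15], "grip_force": 90}}

```text
t: 25.75
eef_pos: [0.6082, -0.0553, 0.0465]
tool_rot: [0.0, 0.797, 0.604, 0.0]
contact_force: [-2.3, 0.3, 6.8]
gripper_width: 0.285
```

```bash
python3 - <<'E'
from h import *
r=cam("wrist","w21")
state()
E
```

```text
t 25.8 tcp [ 0.6081 -0.0552  0.0465] x [ 0.269  0.963 -0.   ] y [ 0.963 -0.269  0.001] z [ 0.001 -0.    -1.   ] F [-1.9  0.1  7.1] w 24.1 q [ 0.41  0.67 -0.57  1.82  0.49  0.8  -0.69]
```

View pics/w21.png

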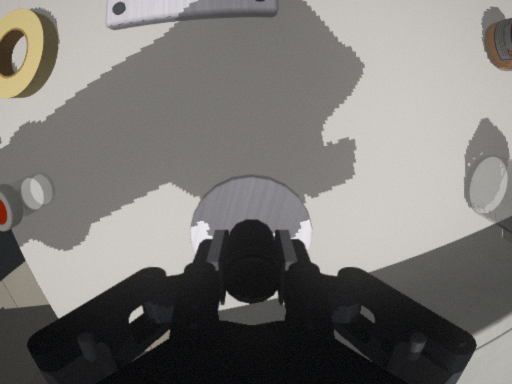

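```bash
python3 - <<'E'
from h import *
r=cam("wrist"); state()
for uv in ((251.5,177),(191,233),(312,233)): print(uv,toolpt(plane(r,uv,"wrist",.033))*1e3)
print(togo([.6205,.1338,.16]))
E
```

```text
t 25.85 tcp [ 0.6082 -0.0552  0.0466] x [ 0.269  0.963 -0.   ] y [ 0.963 -0.269  0.001] z [ 0.001 -0.    -1.   ] F [-1.1 -0.2  7.4] w 24.0 q [ 0.41  0.67 -0.57  1.82  0.49  0.8  -0.69]
(251.5, 177) [35.06541791  0.41446542 13.5546332 ]
(191, 233) [  1.86944157 -34.82711706  13.51623761]
(312, 233) [ 1.81478066 35.60132577 13.60080452]
[ 7.41483122 -1.55647384 -4.54041657]
```

Call:
{"fn": "jog_arm", "kwargs": {"dp": [[0, 0, -0.4], [0, 0, -1.4], [0, 0, -2.8], [0, 0, -4.0], [0.5, -0.1, -4.6]], "angular": [[0, 0, 0], [0, 0, 0], [0, 0, 0], [0, 0, 0], [0, 0, 0]], "claw": [15, 15, 15, 15, 15]}}

```text
t: 26.35
eef_pos: [0.6097, -0.0443, 0.1633]
tool_rot: [0.002, 0.798, 0.603, 0.001]
contact_force: [0.3, -0.2, -2.2]
gripper_width: 0.28
```

Call:
{"fn": "jog_arm", "kwargs": {"dp": [[1.2, -0.2, 0], [2.9, -0.6, 0], [4.6, -0.95, 0], [6.1, -1.25, 0], [6.95, -1.45, 0]], "angular": [[0, 0, 0], [0, 0, 0], [0, 0, 0], [0, 0, 0], [0, 0, 0]], "claw": [15, 15, 15, 15, 15]}}

```text
t: 26.85
eef_pos: [0.6191, 0.1404, 0.1603]
tool_rot: [-0.001, 0.795, 0.606, 0.0]
contact_force: [0.1, 0.9, -1.2]
gripper_width: 0.283
```

```bash
python3 - <<'E'
from h import *
for i in range(9): r=cam("wrist","w22")
state(); s=cam("scene")
cv2.imwrite("pics/s22c.png",cv2.resize(s["pixels"][110:260,180:370],None,fx=4,fy=4,interpolation=cv2.INTER_CUBIC))
E
```

```text
t 27.3 tcp [0.6206 0.1331 0.1603] x [ 0.271  0.962 -0.001] y [ 0.962 -0.271 -0.   ] z [-0.    -0.001 -1.   ] F [ 0.3 -0.5 -1.1] w 23.9 q [ 0.16  0.57 -0.66  1.69  0.4   1.02 -0.91]
```

View pics/w22.png

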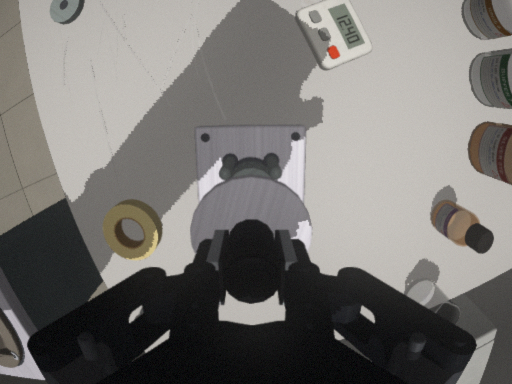

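View pics/s22c.png

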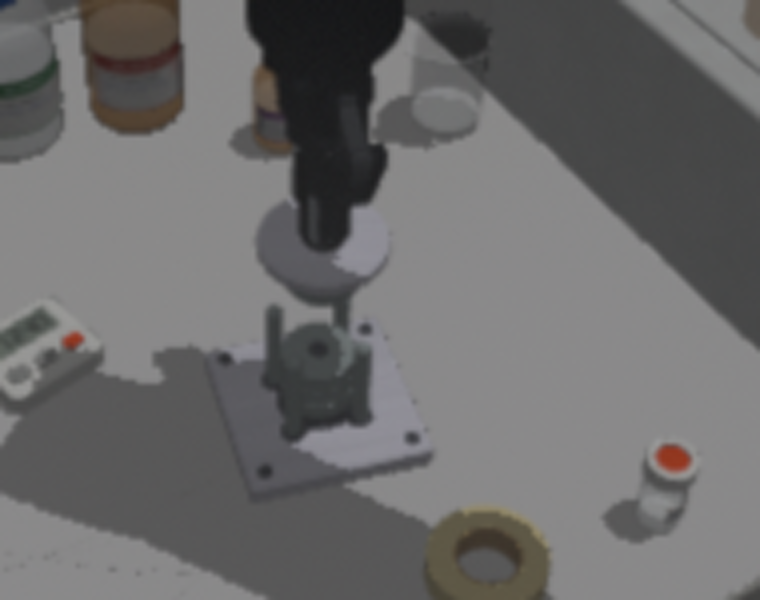

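Call:
{"fn": "jog_arm", "kwargs": {"dp": [[0, 0, 0.3], [0, 0, 0.7], [0, 0, 1.0], [0, 0, 1.15], [0, 0, 1.15]], "angular": [[0, 0, 0], [0, 0, 0], [0, 0, 0], [0, 0, 0], [0, 0, 0]], "claw": [15, 15, 15, 15, 15]}}

```text
t: 27.85
eef_pos: [0.6199, 0.1344, 0.1307]
tool_rot: [-0.0, 0.797, 0.604, -0.001]
contact_force: [-0.3, -0.5, -1.0]
gripper_width: 0.277
```

```bash
python3 - <<'E'
from h import *
for i in range(6): r=cam("wrist")
state()
cv2.imwrite("pics/w23c.png",cv2.resize(r["pixels"][120:270,170:340],None,fx=4,fy=4,interpolation=cv2.INTER_CUBIC))
E
```

```text
t 28.15 tcp [0.6208 0.1347 0.1322] x [0.269 0.963 0.   ] y [ 0.963 -0.269  0.001] z [ 0.001  0.    -1.   ] F [-0.   0.  -1.4] w 23.6 q [ 0.15  0.6  -0.65  1.71  0.42  0.98 -0.93]
```

View pics/w23c.png

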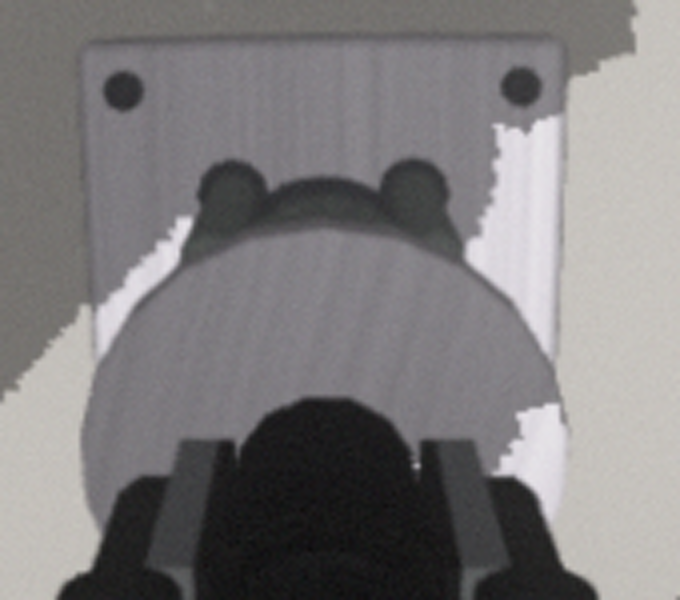

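Call:
{"fn": "jog_arm", "kwargs": {"dp": [[0, 0, 0.2], [0, 0, 0.45], [0, 0, 0.7], [0, 0, 0.9], [0, 0, 1.0]], "angular": [[0, 0, 0], [0, 0, 0], [0, 0, 0], [0, 0, 0], [0, 0, 0]], "claw": [15, 15, 15, 15, 15]}}

```text
t: 28.65
eef_pos: [0.6201, 0.1344, 0.1058]
tool_rot: [-0.0, 0.797, 0.604, -0.001]
contact_force: [0.6, -0.4, -1.0]
gripper_width: 0.281
```

Call:
{"fn": "jog_arm", "kwargs": {"dp": [[0, 0, 0.04], [0, 0, 0.08], [0, 0, 0.12], [0, 0, 0.16], [0, 0, 0.16]], "angular": [[0, 0, 0], [0, 0, 0], [0, 0, 0], [0, 0, 0], [0, 0, 0]], "claw": [15, 15, 15, 15, 15]}}

```text
t: 29.15
eef_pos: [0.6209, 0.1348, 0.1034]
tool_rot: [0.0, 0.797, 0.604, 0.0]
contact_force: [-0.6, 0.4, 2.6]
gripper_width: 0.284
```

```bash
python3 - <<'E'
from h import *
for i in range(4): r=cam("wrist"); state()
E
```

```text
t 29.2 tcp [0.6209 0.1347 0.1034] x [0.269 0.963 0.   ] y [ 0.963 -0.269  0.001] z [ 0.001  0.    -1.   ] F [-0.9  0.2  3. ] w 23.4 q [ 0.14  0.63 -0.63  1.73  0.45  0.93 -0.95]
t 29.25 tcp [0.6209 0.1347 0.1034] x [0.269 0.963 0.   ] y [ 0.963 -0.269  0.001] z [ 0.001  0.    -1.   ] F [-0.3  0.1  4.2] w 24.1 q [ 0.14  0.63 -0.63  1.73  0.45  0.93 -0.95]
t 29.3 tcp [0.6209 0.1348 0.1034] x [0.269 0.963 0.   ] y [ 0.963 -0.269  0.001] z [ 0.001  0.    -1.   ] F [-1.1 -1.3  2.6] w 23.9 q [ 0.14  0.63 -0.63  1.73  0.45  0.93 -0.95]
t 29.35 tcp [0.6209 0.1348 0.1034] x [0.269 0.963 0.   ] y [ 0.963 -0.269  0.001] z [ 0.001  0.    -1.   ] F [ 0.3 -1.5  3.4] w 24.0 q [ 0.14  0.63 -0.63  1.73  0.45  0.93 -0.95]
```

Call:
{"fn": "jog_arm", "kwargs": {"dp": [[0, 0, 0.02], [0, 0, 0.04], [0, 0, 0.04], [0, 0, 0.04], [0, 0, 0.04]], "angular": [[0, 0, 0], [0, 0, 0], [0, 0, 0], [0, 0, 0], [0, 0, 0]], "claw": [15, 15, 15, 15, 15]}}

```text
t: 29.85
eef_pos: [0.6211, 0.1349, 0.1033]
tool_rot: [0.0, 0.797, 0.604, 0.001]
contact_force: [-2.7, -0.8, 10.3]
gripper_width: 0.279
```

```bash
python3 - <<'E'
from h import *
F=[]
for i in range(4): r=cam("wrist"); F.append(get_obs()["contact_force"])
print(np.mean(F,0)); state()
s=cam("scene")
cv2.imwrite("pics/s24c.png",cv2.resize(s["pixels"][140:260,200:350],None,fx=5,fy=5,interpolation=cv2.INTER_CUBIC))
E
```

```text
[-3.10515622 -1.35840269 10.76794003]
t 30.05 tcp [0.621  0.1349 0.1033] x [0.269 0.963 0.   ] y [ 0.963 -0.269  0.001] z [ 0.001 -0.    -1.   ] F [-3.5 -1.3 10.7] w 24.0 q [ 0.14  0.63 -0.63  1.73  0.45  0.93 -0.95]
```

View pics/s24c.png

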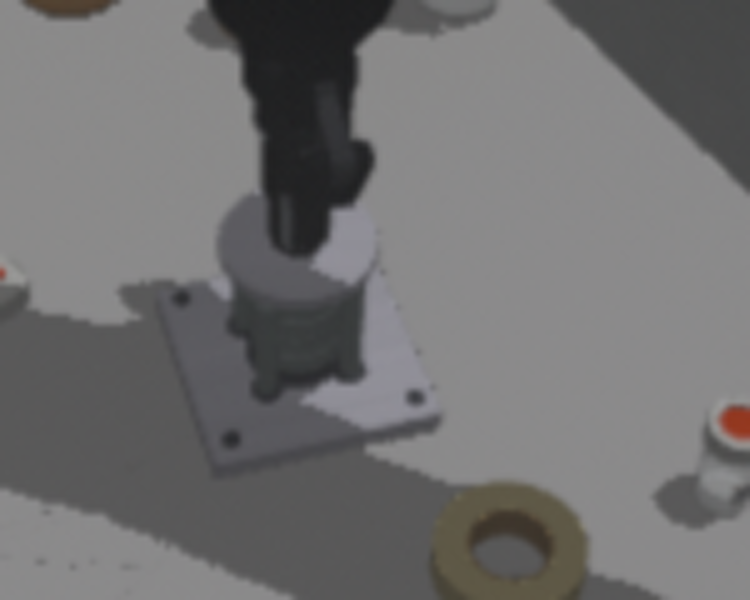

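```bash
python3 - <<'E'
from h import *
t=cam("top"); a=cv2.imread("pics/top0.png"); d=cv2.absdiff(a,t["pixels"]).max(2)
for n,(u,v) in {"tape":(277,262),"timer":(216,149),"vial":(325,271)}.items(): print(n,(d[v-18:v+19,u-18:u+19]>40).sum())
state(); print(hand_in())
E
```

```text
tape 1046
timer 158
vial 973
t 30.15 tcp [0.621  0.1349 0.1033] x [0.269 0.963 0.   ] y [ 0.963 -0.269  0.001] z [ 0.001  0.    -1.   ] F [-2.4 -1.5 10.8] w 23.9 q [ 0.14  0.63 -0.63  1.73  0.45  0.93 -0.95]
the job is handed in; nothing more can be done
None
```

I packed the cell with three spacers and handed the job in at about 30 s, with the plunger still gripped and pressed on the stack.

- **Spacers:** The lowered spacers touched down one spacer thickness apart. That puts the seat top at about 20.7 mm and the stack top at about 56.8 mm. I lowered the first two almost onto the seat and stack before opening the fingers, and the wrist and scene pictures showed the full stack flat between the pillars.
- **Plunger:** The nose met the stack at a gripper height of 103.4 mm against 103.2 mm predicted. The collar's underside is then about 81.8 mm up, roughly 3.8 mm clear of the 78 mm pillar tops. I worked this out from arm positions and did not measure it directly in a picture.
- **Press:** The last reading was 10.8 N upward at the wrist, with the tool upright to about 0.1° and the gripper still shut on the plunger. The largest vertical force I saw was about 30 N, briefly, while lowering the first spacer.
- **Tape roll, timer and vial:** My final before-and-after comparison of the top view was inconclusive. All three patches showed changed pixels (tape 1046, vial 973, timer 158). I put that down to the arm and its shadow covering them, but I did not look at that picture. The final scene picture shows the tape and vial within 2 pixels of where they started. The timer was only partly in that picture; it was last fully seen, apparently in place, before the final lowering. I never touched any of them.

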